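Fit the last leg of a bamboo plant stand

TASK

The little three-legged bamboo plant stand is clamped upside down in its jig with two legs in and one slanting leg hole still empty. Take the leg that matches those two from the leg rack, put its tenon into the empty hole and push it fully home, until its shoulder sits on the face of the boss, then let go. Leave the shorter legs in the rack and everything else on the bench where it is.

Things in the scene. Friction and masses are not known exactly. Their poses are not given: they have to be found in the camera images.
- leg: The matching leg: square bamboo bar 22 x 22 mm, 120 mm long from shoulder to foot, and below the shoulder a round tenon 16 mm in diameter and 52 mm long, tapering to 10 mm over its last 6 mm; about 46 g. Origin: centre of the shoulder; z runs along the leg to the foot (tenon tip z = -52 mm, foot z = +120 mm), x and y square to its sides. Starts upright in a rack hole, shoulder on the rack's top.
- short_a: A leg of the smaller stand: same section and tenon, but only 70 mm from shoulder to foot; stands tenon down in another hole of the rack. Origin and axes as for the leg. To be left in the rack.
- short_b: A second 70 mm leg, the same as short_a, in the remaining hole of the rack. To be left in the rack.
- rack: Wooden leg rack fixed on the slab: a block 66 x 212 x 64 mm high with three upright holes 19.5 mm in diameter and 58 mm deep in a row along its y axis, at y = -70, 0 and 70 mm. Origin: centre of its underside; z up. Which leg stands in which hole varies; their sides are parallel to the rack's.
- stand: The stand upside down in its jig, all fixed: round plywood base 274 mm across; on it the bamboo seat, 190 mm across, top 55 mm above the origin, held by three strap clamps at the rim (80 mm high). Origin: centre of the base's underside; z up. Of three 42 mm bosses at 120 degrees, those at +x +y and +x -y hold legs that lean 28 degrees outward, feet 187 mm above the origin; that at -x is empty.
- socket: The empty boss. Origin: centre of its round face (mouth of the hole), 75 mm above the stand's origin and 66 mm off it towards its -x. z is the hole's axis, pointing out of it, leaning 28 degrees outward from vertical. The hole, 19 mm in diameter, goes right through boss and seat, with free room behind. Leg fully home: the leg's origin lies on this origin and the z axes agree; turn about z is free.
- slat_a: Loose bamboo slat 90 x 24 x 7 mm lying on the slab between rack and stand; bystander. Origin: centre of its underside.
- slat_b: Another such slat; bystander.
- marker: Marker pen 135 mm long lying on the slab; bystander. Origin: under its middle.
- mallet: Rubber mallet 255 mm long, head 60 mm thick, lying at the right of the slab; bystander. Origin: under its handle.
- nailer: Compressed-air brad nailer about 220 mm long lying on its side at the left of the slab; bystander. Origin: under its head.
- jar: Closed clear jar 90 mm in diameter and 110 mm high at the far side of the slab; bystander. Origin: centre of its underside.
Things that resemble listed ones, but are neither listed nor needed, are in the scene too. What is shaped like the leg but purple or yellow is not meant.

How it is judged:
By the outcome, as a careful person would: the job done as asked, in the order asked, and still so for the second after the job is handed in, with the robot touching nothing.
It also fails if it takes over 42 s, if anything falls off the work surface, if the arm or the gripper's body presses on something with over 40 N, if the wrist force passes 120 N, or if a joint passes its speed limit or range.

ROBOT

A 7-joint arm with a two-finger parallel gripper is mounted at the origin on the work surface. World frame = base frame: x ahead of the robot, y to its left, z up, the work surface at z = 0. Lengths are in m, angles in rad, forces in N, time in s.
With the tool pointing down it reaches from about 0.4 to 0.875 m from the base axis. Payload 19.3 kg.
Tool frame: the origin (TCP) lies at the very end of the fingers, on their centre line; the grasp point (between the pads) lies 19 mm behind it (bot.pinch_z is the distance from the TCP to the grasp point, in m); y points along the fingers, x is the direction in which the jaws open and shut, and the axes are right-handed (so a half turn about y gives the same grasp; the last joint's range is limited). The gripper opens to 85 mm and grips with 20 to 120 N. Pads are 22 mm wide; open, the fingers measure 114 mm over their backs; the gripper's body (76 mm by 85 mm) begins 54 mm behind the grasp point. The pads swing forward as they close: fully open they stand 13 mm farther back than shut.
Start: joints at [1.16, 0.521, -0.036, 1.599, 0.021, 1.021, -0.113], TCP at [0.209, -0.589, 0.231] pointing down, gripper open.
Joint ranges: [-2.91, 2.91], [-0.3, 2.13], [-1.5, 1.42], [0.17, 2.43], [-1.26, 4.41], [0.16, 1.93], [-2.52, 2.52]. Speed limits (rad/s): [1.89, 1.89, 2.39, 2.39, 3.01, 3.01, 3.01].

INTERFACE

Orientations are given as [roll, pitch, yaw] about the fixed x, y, z axes, in that order (R = Rz(yaw) Ry(pitch) Rx(roll)).
In Python, from workcell import bot gives the robot as it stands. The module is installed in compiled form; this text tells all that it offers.
- The arm moves only by the tool arm_command, never from a script. Its argument "moves" is a list of rows, each an object of numbers: "rx", "ry", "rz": the turn, a rotation vector about the tool's x, y, z in rad; "x", "y", "z": the shift along the tool's x, y, z in cm; "gripper": the opening, from -1 (shut) to 1 (fully open). In form: [{"rx": .., "ry": .., "rz": .., "x": .., "y": .., "z": .., "gripper": ..}, ...]. A call has 1 to 5 rows; each row is the pose to reach, as a shift and turn from the pose commanded when the call began, along the tool's axes at that moment; what a row does not reach only later rows make up. A row lasts 1/12 s, in which the tool goes at most 41.7 mm and 7.16 degrees, less where a joint would pass 70% of its speed; a pose out of reach is approached as far as the arm can. A call with a gripper value outside its range is refused whole. The fingers move at their own pace and stop on an object; "squeeze" is the grip in N (left out, the last holds). Time passes only in rows, so rows that repeat a pose let the fingers close. It gives the time, the measured TCP pose, the force and the opening at its end, in the units of the state.
- bot.observe(): the state, without advancing time (a new reading comes with each control period).
- bot.grab_frame(name): name is "side" or "top" or "wrist"; returns (picture, depth): 384x512x3 uint8, red, green, blue; 384x512 float32, m along the optical axis (not along the pixel's ray), 0 where there is no reading.
- bot.camera_model(name): a dict with "vfov" (degrees; the focal length in pixels is half the picture's height over the tangent of half this angle, whatever the lens; pixels are square), "cx", "cy" (the principal point, pixels), "extrinsics" (4x4, takes a point from camera to world coordinates); the wrist camera has in their place "mount" (4x4, takes a point from camera to tool coordinates, whose origin is the TCP and whose axes are the tool frame's). Camera axes: x right, y down, z forward; pixel columns grow to the right and rows downward; lengths in m; the calibration is good to about 2 mm. The wrist camera is an equidistant fisheye: a pixel r from the principal point sees the ray r / f radians off the axis. A picture is of the moment at which its call begins: read the wrist's pose just before it. camera_model takes no time and is no camera call.
- bot.job_done(): hands the job in, once; it reports no verdict.
Trained networks look in the newest picture that a camera, given by its name, has taken for a name from the list of things; names that differ only in an ending like _2 or _b are one class to them, and where a whole thing is asked for, a point or a joint stands for the part that bears it (a point fixed in the world has none). Each returns a list of dicts, best first, with "p" (0 to 1); they miss things now and then, are a little off and sometimes report something else, mostly with a low value. They report only what shows in the picture. A call takes as long as a camera call. They do not tell look-alikes from the thing itself.
- bot.spot_in(name, camera): "box" ([left, top, right, bottom] in pixels, round what is visible of it).
- bot.masks_of(name, camera): "mask" (384x512 bool, what is visible of it) and "box" ([left, top, right, bottom] in pixels, round what is visible of it).
The state is a dict: "clock": time; "qpos": joint angles; "qd": joint speeds; "joint_efforts": joint torques, N m; "position": TCP position; "tool_rot": TCP orientation; "force": force on the tool from outside, world axes, zero at the start; "moment": the same for the moment, N m; "grip_width": finger opening in m.
Only numpy, scipy, OpenCV 4.12 (cv2) and the standard library are available. Lean on these libraries where they do the work, as an engineer would, in place of code of your own. Each camera call takes 0.05 s, during which the arm holds its last target.

## Working session

There is one attempt and no reset: what is moved stays moved. The work goes in short steps, Python scripts to look and compute and a tool call to move; the robot and the scene stay as the last step left them, time stands still between calls to the robot, and variables do not carry over. Pictures are saved under pics/ and viewed, and the job is handed in when it is done.

Besides the shell and the picture viewer there is one more tool, called after ">>>" as a command line: name --argument value ..., lists and objects as JSON in quotes. arm_command: Moves the arm, as the interface text tells. Its arguments: {"type":"object","properties":{"moves":{"type":"array"},"squeeze":{"type":"number"}},"required":["moves"]}

```bash
mkdir -p pics; ls; python3 - <<'E'
from workcell import bot
import numpy as np,cv2
s=bot.observe();print(s)
for n in("side","top","wrist"):
    c=bot.camera_model(n);print(n,c)
    p,d=bot.grab_frame(n);cv2.imwrite(f"pics/{n}0.png",p[:,:,::-1]);np.savez(f"{n}0.npz",p=p,d=d)
E
```

```text
pics
{'clock': 0.0, 'qpos': array([ 1.15979728,  0.52199556, -0.03630041,  1.60001412,  0.02116206,
        1.02109714, -0.11278736]), 'qd': array([-0.00011757, -0.0003489 ,  0.0012365 ,  0.0010245 ,  0.00179984,
       -0.00035616, -0.0008758 ]), 'joint_efforts': array([-3.11078315e-03, -9.27106977e+01,  1.97826102e+00, -3.69938529e+01,
        1.76790822e-02,  8.20021058e-03,  2.59024750e-05]), 'position': array([ 0.20874558, -0.58874672,  0.23073533]), 'tool_rot': array([-1.57085863e+00,  1.12895613e-03, -1.23003778e+00]), 'force': array([ 0.26390343, -0.28856279,  0.06229292]), 'moment': array([0.00817897, 0.04002071, 0.00060783]), 'grip_width': 0.08555721613421123}
side {'vfov': 48.5316180320938, 'cx': 251.66490852612907, 'cy': 194.65523760733632, 'extrinsics': array([[ 0.99806329, -0.05079404,  0.03591136,  0.4551211 ],
       [-0.05858353, -0.57335259,  0.81721159, -1.03860591],
       [-0.0209196 , -0.8177327 , -0.57521787,  0.80339116],
       [ 0.        ,  0.        ,  0.        ,  1.        ]])}
top {'vfov': 53.846194011872946, 'cx': 260.48065465076763, 'cy': 190.64564970024037, 'extrinsics': array([[ 2.25799011e-02, -9.80044411e-01,  1.97492027e-01,
         3.05574562e-01],
       [-9.99738926e-01, -2.14438906e-02,  7.88913386e-03,
         6.64348339e-04],
       [-3.49670413e-03, -1.97618603e-01, -9.80272748e-01,
         1.20855752e+00],
       [ 0.00000000e+00,  0.00000000e+00,  0.00000000e+00,
         1.00000000e+00]])}
wrist {'vfov': 65.70646984690485, 'cx': 252.9643210443968, 'cy': 186.43330357939612, 'mount': array([[ 9.99999496e-01,  2.22602915e-04,  9.78583752e-04,
         5.17917899e-04],
       [-8.87770079e-04, -2.58520715e-01,  9.66005306e-01,
        -1.42479122e-01],
       [ 4.68019769e-04, -9.66005689e-01, -2.58520387e-01,
         6.46649104e-02],
       [ 0.00000000e+00,  0.00000000e+00,  0.00000000e+00,
         1.00000000e+00]])}
```

View pics/side0.png

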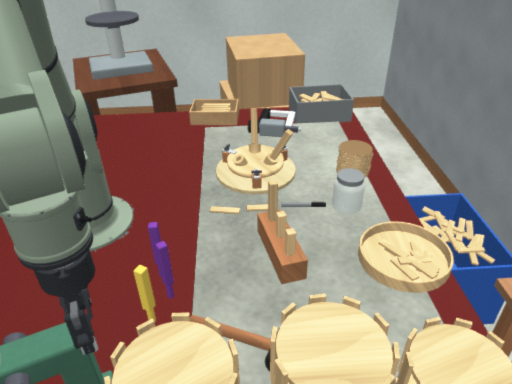

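View pics/top0.png

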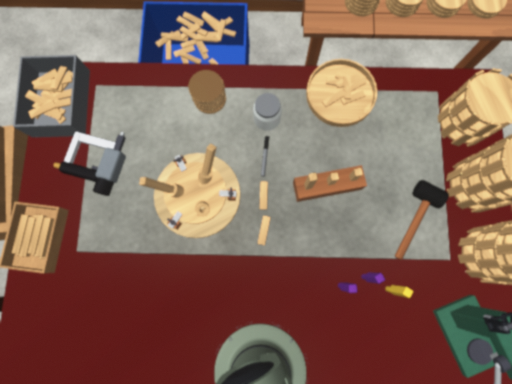

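View pics/wrist0.png

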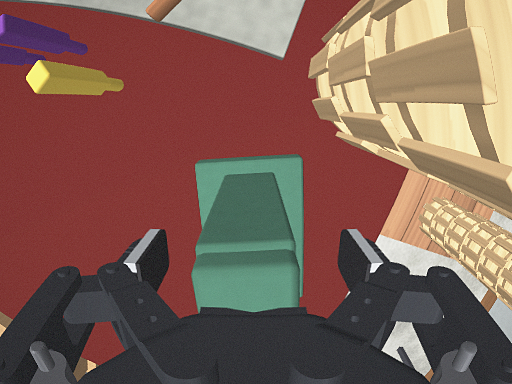

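```bash
cat > h.py <<'E'
from workcell import bot
import numpy as np,cv2
from scipy.spatial.transform import Rotation as Rr
def cloud(n,d):
    c=bot.camera_model(n);f=192/np.tan(np.radians(c['vfov']/2))
    v,u=np.mgrid[:384,:512]
    P=np.stack([(u-c['cx'])*d/f,(v-c['cy'])*d/f,d],-1)
    E=c['extrinsics'];return P@E[:3,:3].T+E[:3,3]
def proj(n,X):
    c=bot.camera_model(n);f=192/np.tan(np.radians(c['vfov']/2));E=c['extrinsics']
    q=(np.atleast_2d(X)-E[:3,3])@E[:3,:3];return q[:,:2]/q[:,2:]*f+[c['cx'],c['cy']]
E
python3 - <<'E'
from h import *
for n in("top","side"):
    z=np.load(n+'0.npz');p,d=z['p'],z['d'];W=cloud(n,d)
    for name in("leg","rack","stand","socket"):
        for r in bot.masks_of(name,n)[:6]:
            m=r['mask']&(d>0);X=W[m]
            print(n,name,round(r['p'],2),np.round(r['box']),m.sum(),np.round(np.median(X,0),3),'z95',np.round(np.percentile(X[:,2],[5,98]),3))
    np.savez(n+'W.npz',W=W)
a=cv2.imread('pics/top0.png')[130:260,130:390];b=cv2.imread('pics/side0.png')[110:300,190:350]
cv2.imwrite('pics/c1.png',cv2.resize(a,None,fx=3,fy=3,interpolation=3));cv2.imwrite('pics/c2.png',cv2.resize(b,None,fx=3,fy=3,interpolation=3))
E
```

```text
top leg 0.71 [390. 285. 413. 297.] 199 [ 0.25  -0.38   0.134] z95 [0.033 0.174]
top leg 0.7 [298. 171. 317. 186.] 186 [ 0.546 -0.131  0.168] z95 [0.083 0.207]
top leg 0.52 [362. 271. 385. 284.] 157 [ 0.285 -0.307  0.154] z95 [0.071 0.175]
top leg 0.43 [340. 279. 358. 292.] 173 [ 0.256 -0.235  0.146] z95 [0.001 0.175]
top leg 0.38 [ 57. 133. 125. 197.] 2201 [0.608 0.511 0.066] z95 [0.04 0.08]
top rack 0.85 [296. 163. 366. 200.] 1391 [ 0.555 -0.192  0.084] z95 [0.034 0.136]
top stand 0.68 [137. 145. 241. 238.] 5864 [0.519 0.207 0.074] z95 [0.033 0.196]
top socket 0.75 [197. 202. 206. 215.] 164 [0.475 0.184 0.093] z95 [0.074 0.106]
side leg 0.94 [132. 266. 153. 318.] 691 [ 0.249 -0.396  0.115] z95 [0.013 0.174]
side leg 0.81 [151. 221. 158. 263.] 274 [ 0.251 -0.253  0.146] z95 [0.068 0.174]
side leg 0.78 [156. 239. 175. 296.] 567 [ 0.283 -0.323  0.113] z95 [0.022 0.174]
side leg 0.7 [247. 201. 270. 211.] 113 [ 0.513 -0.004  0.027] z95 [0.024 0.031]
side leg 0.65 [266. 181. 277. 223.] 375 [ 0.547 -0.144  0.155] z95 [0.095 0.206]
side rack 0.97 [257. 210. 308. 284.] 1684 [ 0.554 -0.268  0.081] z95 [0.028 0.087]
side stand 0.78 [217. 108. 296. 195.] 3455 [0.524 0.165 0.074] z95 [0.031 0.193]
side socket 0.45 [234. 154. 248. 164.] 144 [0.473 0.173 0.09 ] z95 [0.077 0.105]
side socket 0.18 [189. 314. 271. 367.] 773 [ 0.456 -0.482  0.052] z95 [0.042 0.07 ]
```

View pics/c1.png

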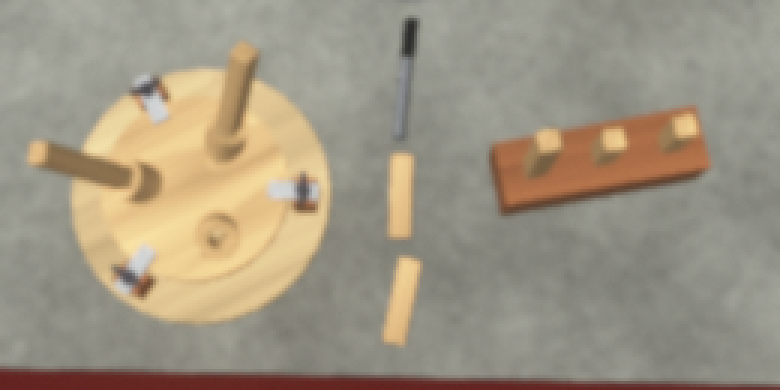

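View pics/c2.png

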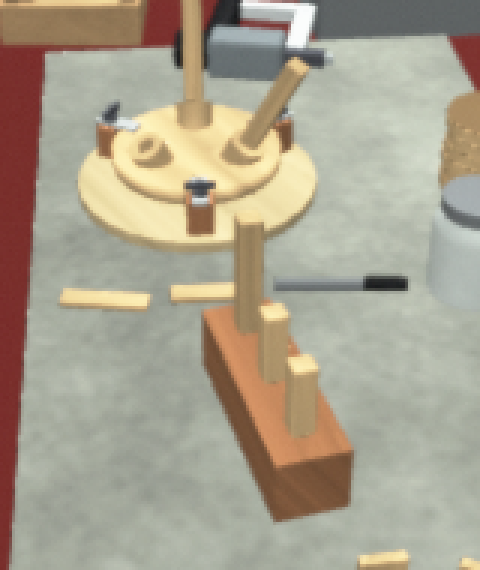

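```bash
python3 - <<'E'
from h import *
from scipy.optimize import least_squares
for n in("top","side"):
    W=np.load(n+'W.npz')['W'];F=W.reshape(-1,3)
    def reg(x0,x1,y0,y1,z0,z1):
        return F[(F[:,0]>x0)&(F[:,0]<x1)&(F[:,1]>y0)&(F[:,1]<y1)&(F[:,2]>z0)&(F[:,2]<z1)]
    s=reg(.4,.7,-.1,.02,-.02,.023);print(n,'slab',np.round(np.percentile(s[:,2],[10,50,90]),4))
    r=reg(.45,.65,-.33,-.08,.078,.09)
    rect=cv2.minAreaRect((r[:,:2]*1000).astype(np.float32));print('rack',rect,np.median(r[:,2]))
    t=reg(.45,.65,-.2,-.08,.198,.215);print('foot',len(t),t.mean(0),t[:,:2].min(0),t[:,:2].max(0))
    for lo,hi in((-.24,-.17),(-.32,-.24)):
        t=reg(.45,.65,lo,hi,.148,.17);print('shortfoot',len(t),np.round(t.mean(0),4))
    g=reg(.3,.7,.05,.38,-.03,.25)
    # seat top
    s=reg(.35,.7,.05,.38,.068,.082);print('seatz',np.median(s[:,2]),len(s))
    # seat circle: hull
    for z0,z1,nm in((.068,.082,'seat'),(.03,.05,'base')):
        s=reg(.35,.7,.05,.38,z0,z1)
        h=cv2.convexHull((s[:,:2]*1000).astype(np.float32));c,rad=cv2.minEnclosingCircle(h);e=cv2.fitEllipse(h);print(nm,np.median(s[:,2]),c,rad,e)
    for lo in (.07,.1,.12,.14,.16,.18,.2):
        s=reg(.35,.8,.05,.42,lo,lo+.02)
        k=s[:,1]>.24
        print(lo,len(s),np.round(s[k].mean(0),3) if k.any() else '',np.round(s[~k].mean(0),3) if (~k).any() else '')
    b=reg(.42,.52,.14,.22,.08,.12);print('boss',len(b),b.mean(0),np.percentile(b[:,2],[5,50,95]))
    c=b.mean(0);_,S,V=np.linalg.svd(b-c);print(S,V[2])
E
```

```text
top slab [0.0172 0.0201 0.0222]
rack ((566.1774291992188, -201.87957763671875), (66.9863510131836, 213.17295837402344), 12.0609130859375) 0.08449906565549292
foot 65 [ 0.55006298 -0.13300501  0.20378751] [ 0.53881682 -0.14489608] [ 0.56096532 -0.12248168]
shortfoot 58 [ 0.5651 -0.2012  0.154 ]
shortfoot 60 [ 0.5799 -0.2692  0.1537]
seatz 0.07556066152725438 2544
seat 0.07556066152725438 (528.171142578125, 212.89161682128906) 128.5968475341797 ((530.5660400390625, 209.6749267578125), (224.0531463623047, 242.2519073486328), 59.997623443603516)
base 0.03526739242184784 (527.32763671875, 211.52713012695312) 137.15928649902344 ((526.83740234375, 211.92335510253906), (271.75537109375, 272.0420837402344), 115.64250183105469)
0.07 2675 [0.524 0.265 0.077] [0.522 0.183 0.076]
0.1 174 [0.525 0.272 0.108] [0.548 0.18  0.106]
0.12 82 [0.528 0.286 0.13 ] [0.59  0.169 0.131]
0.14 99 [0.526 0.297 0.149] [0.598 0.165 0.149]
0.16 107 [0.528 0.308 0.17 ] [0.608 0.158 0.17 ]
0.18 128 [0.529 0.322 0.191] [0.621 0.151 0.192]
0.2 84 [0.529 0.329 0.203] [0.625 0.15  0.204]
boss 163 [0.47389347 0.18144302 0
[... 642 characters left out ...]
2529297), 1.2791194915771484)
base 0.03586125764703235 (523.55615234375, 206.98326110839844) 137.56805419921875 ((523.7452392578125, 209.4768829345703), (270.9118347167969, 277.6011962890625), 170.8748779296875)
0.07 1180 [0.512 0.262 0.078] [0.521 0.168 0.077]
0.1 128 [0.524 0.27  0.108] [0.556 0.171 0.107]
0.12 83 [0.526 0.283 0.13 ] [0.591 0.158 0.13 ]
0.14 83 [0.526 0.294 0.15 ] [0.6   0.152 0.15 ]
0.16 86 [0.527 0.305 0.171] [0.61  0.147 0.17 ]
0.18 94 [0.527 0.317 0.191] [0.62  0.142 0.191]
0.2 36 [0.527 0.323 0.204] [0.624 0.146 0.203]
boss 121 [0.47119666 0.17640988 0.09221161] [0.08123762 0.09209141 0.10366633]
[0.14060248 0.11485244 0.0627626 ] [ 0.17638541  0.33704593 -0.92481794]
```

```bash
cat >> h.py <<'E'
def tcp():
    s=bot.observe();return s,np.array(s['position']),Rr.from_euler('xyz',s['tool_rot'])
def plan(tp,tR):
    s,p,R=tcp()
    sh=R.inv().apply(np.array(tp)-p)*100;rv=(R.inv()*tR).as_rotvec()
    print('clk',round(s['clock'],2),'shift cm',np.round(sh,2),'rot',np.round(rv,4),'min rows',round(max(np.linalg.norm(sh)/4.17,np.degrees(np.linalg.norm(rv))/7.16),1),'q',np.round(s['qpos'],2))
def down(yaw): return Rr.from_euler('xyz',[-np.pi/2,0,yaw])
E
python3 - <<'E'
from h import *
W=np.load('topW.npz')['W'];F=W.reshape(-1,3)
m=(F[:,1]<-.45)&(F[:,0]>.2)&(F[:,0]<.6);
for x0 in(.2,.25,.3,.35,.4,.45,.5):
    for y0 in(-.5,-.55,-.6,-.65,-.7):
        k=(abs(F[:,0]-x0)<.025)&(abs(F[:,1]-y0)<.025);print(x0,y0,round(F[k,2].max(),3) if k.any() else None,end=' ; ')
    print()
plan([.33,-.36,.26],down(-.6)); plan([.55,-.136,.30],down(np.radians(12.2)))
E
```

```text
0.2 -0.5 0.35 ; 0.2 -0.55 0.352 ; 0.2 -0.6 0.244 ; 0.2 -0.65 0.036 ; 0.2 -0.7 0.008 ; 
0.25 -0.5 0.005 ; 0.25 -0.55 0.006 ; 0.25 -0.6 0.035 ; 0.25 -0.65 0.034 ; 0.25 -0.7 0.122 ; 
0.3 -0.5 0.006 ; 0.3 -0.55 0.007 ; 0.3 -0.6 0.245 ; 0.3 -0.65 0.236 ; 0.3 -0.7 0.127 ; 
0.35 -0.5 0.026 ; 0.35 -0.55 0.026 ; 0.35 -0.6 0.27 ; 0.35 -0.65 0.231 ; 0.35 -0.7 None ; 
0.4 -0.5 0.026 ; 0.4 -0.55 0.028 ; 0.4 -0.6 0.263 ; 0.4 -0.65 0.251 ; 0.4 -0.7 None ; 
0.45 -0.5 0.06 ; 0.45 -0.55 0.027 ; 0.45 -0.6 0.024 ; 0.45 -0.65 0.215 ; 0.45 -0.7 0.173 ; 
0.5 -0.5 0.083 ; 0.5 -0.55 0.084 ; 0.5 -0.6 0.288 ; 0.5 -0.65 0.235 ; 0.5 -0.7 0.18 ; 
clk 0.55 shift cm [-17.54  -2.87  19.07] rot [-0.0e+00 -6.3e-01 -1.0e-04] min rows 6.3 q [ 1.16  0.52 -0.04  1.6   0.02  1.02 -0.11]
clk 0.55 shift cm [-31.3   -6.87  47.29] rot [-0.000e+00 -1.443e+00 -1.000e-04] min rows 13.7 q [ 1.16  0.52 -0.04  1.6   0.02  1.02 -0.11]
```

>>> arm_command --moves '[{"x": -3.5,"y": -0.6,"z": 3.0,"ry": -0.12},{"x": -7.0,"y": -1.2,"z": 6.0,"ry": -0.24},{"x": -10.5,"y": -1.8,"z": 9.0,"ry": -0.36},{"x": -14,"y": -2.4,"z": 12.5,"ry": -0.48},{"x": -17,"y": -2.8,"z": 16,"ry": -0.6}]'

```text
invalid input at $.moves[0]: expected keys rx, ry, rz, x, y, z, gripper
```

```bash
python3 - <<'E'
from h import *
plan([.55,-.136,.30],down(np.radians(12.2)))
E
```

```text
clk 0.55 shift cm [-31.3   -6.87  47.29] rot [-0.000e+00 -1.443e+00 -1.000e-04] min rows 13.7 q [ 1.16  0.52 -0.04  1.6   0.02  1.02 -0.11]
```

>>> arm_command --moves '[{"rx": 0,"ry": -0.12,"rz": 0,"x": -3.5,"y": -0.6,"z": 3.0,"gripper": 1},{"rx": 0,"ry": -0.24,"rz": 0,"x": -7,"y": -1.2,"z": 6.0,"gripper": 1},{"rx": 0,"ry": -0.36,"rz": 0,"x": -10.5,"y": -1.8,"z": 9.0,"gripper": 1},{"rx": 0,"ry": -0.48,"rz": 0,"x": -14,"y": -2.4,"z": 12.0,"gripper": 1},{"rx": 0,"ry": -0.6,"rz": 0,"x": -17,"y": -3,"z": 15.0,"gripper": 1}]'

```text
clock: 0.97
position: [0.2851, -0.3953, 0.2588]
tool_rot: [-1.571, -0.0, -0.625]
force: [1.5, -0.4, 0.8]
grip_width: 0.0856
```

```bash
python3 - <<'E'
from h import *
plan([.55,-.136,.30],down(np.radians(12.2)))
E
```

```text
clk 0.97 shift cm [ 6.33 -4.14 36.52] rot [ 5.000e-04 -8.374e-01 -2.000e-04] min rows 8.9 q [ 1.02  0.28 -0.24  1.91  0.08  0.96  0.12]
```

>>> arm_command --moves '[{"rx": 0,"ry": -0.1,"rz": 0,"x": 0.7,"y": -0.5,"z": 4,"gripper": 1},{"rx": 0,"ry": -0.2,"rz": 0,"x": 1.4,"y": -1,"z": 8.0,"gripper": 1},{"rx": 0,"ry": -0.3,"rz": 0,"x": 2.1,"y": -1.5,"z": 12.0,"gripper": 1},{"rx": 0,"ry": -0.4,"rz": 0,"x": 2.8,"y": -2,"z": 16.0,"gripper": 1},{"rx": 0,"ry": -0.5,"rz": 0,"x": 3.5,"y": -2.5,"z": 20.0,"gripper": 1}]'

```text
clock: 1.38
position: [0.4324, -0.2546, 0.2841]
tool_rot: [-1.571, -0.001, -0.125]
force: [0.9, -0.6, -0.2]
grip_width: 0.0853
```

```bash
python3 - <<'E'
from h import *
plan([.55,-.136,.30],down(np.radians(12.2)))
E
```

```text
clk 1.38 shift cm [10.19 -1.59 13.24] rot [ 0.0006 -0.3383  0.0006] min rows 4.0 q [ 0.76  0.29 -0.43  1.84  0.14  1.04  0.15]
```

>>> arm_command --moves '[{"rx": 0,"ry": -0.08,"rz": 0,"x": 2.3,"y": -0.4,"z": 3,"gripper": 1},{"rx": 0,"ry": -0.17,"rz": 0,"x": 4.6,"y": -0.8,"z": 6.0,"gripper": 1},{"rx": 0,"ry": -0.25,"rz": 0,"x": 7,"y": -1.2,"z": 9.1,"gripper": 1},{"rx": 0,"ry": -0.338,"rz": 0,"x": 10,"y": -1.6,"z": 13.0,"gripper": 1},{"rx": 0,"ry": -0.338,"rz": 0,"x": 10,"y": -1.6,"z": 13.0,"gripper": 1}]'

```text
clock: 1.8
position: [0.551, -0.1344, 0.3001]
tool_rot: [-1.569, -0.003, 0.22]
force: [-0.0, 0.9, -0.3]
grip_width: 0.0854
```

```bash
cat >> h.py <<'E'
def wcloud(d):
    c=bot.camera_model('wrist');f=192/np.tan(np.radians(c['vfov']/2))
    v,u=np.mgrid[:384,:512]
    a=(u-c['cx']);b=(v-c['cy']);r=np.hypot(a,b)+1e-9;th=r/f
    P=np.stack([np.tan(th)*a/r*d,np.tan(th)*b/r*d,d],-1)
    M=c['mount'];return P@M[:3,:3].T+M[:3,3]   # tool coords
def wproj(T):
    c=bot.camera_model('wrist');f=192/np.tan(np.radians(c['vfov']/2));M=c['mount']
    q=(np.atleast_2d(T)-M[:3,3])@M[:3,:3];r=np.hypot(q[:,0],q[:,1])+1e-12;th=np.arctan2(r,q[:,2])
    return q[:,:2]/r[:,None]*(th*f)[:,None]+[c['cx'],c['cy']]
def wshot(tag):
    s,p,R=tcp();im,d=bot.grab_frame('wrist');cv2.imwrite(f'pics/{tag}.png',im[:,:,::-1])
    T=wcloud(d);np.savez(tag+'.npz',im=im,d=d,T=T,p=p,q=R.as_quat());return p,R,im,d,T
E
python3 - <<'E'
from h import *
p,R,im,d,T=wshot('w1');W=R.apply(T.reshape(-1,3)).reshape(T.shape)+p
print(p)
for n in('leg','rack'):
    for r in bot.masks_of(n,'wrist')[:4]:
        m=r['mask']&(d>0);X=W[m];print(n,round(r['p'],2),np.round(r['box']),np.round(np.median(X,0),3),np.round(np.percentile(X[:,2],98),3))
F=W.reshape(-1,3)[d.ravel()>0]
for z0,z1,lo,hi in((.195,.215,-.2,-.08),(.145,.165,-.24,-.17),(.145,.165,-.32,-.24)):
    k=(F[:,2]>z0)&(F[:,2]<z1)&(F[:,1]>lo)&(F[:,1]<hi)&(F[:,0]>.5)&(F[:,0]<.62);t=F[k];
    if len(t)>5:
        print(len(t),np.round(t.mean(0),4),cv2.minAreaRect((t[:,:2]*1000).astype(np.float32)))
E
```

```text
[ 0.55098512 -0.13439706  0.30009103]
leg 0.87 [238. 160. 269. 198.] [ 0.549 -0.128  0.203] 0.205
leg 0.83 [  0. 179.  73. 221.] [ 0.264 -0.238  0.122] 0.172
leg 0.71 [ 24. 220.  87. 272.] [ 0.29  -0.309  0.12 ] 0.172
leg 0.66 [ 16. 250.  72. 307.] [ 0.253 -0.381  0.119] 0.172
rack 0.57 [225. 133. 280. 286.] [ 0.561 -0.187  0.084] 0.086
rack 0.53 [243. 209. 262. 247.] [ 0.563 -0.194  0.15 ] 0.155
670 [ 0.5493 -0.1333  0.2032] ((549.4042358398438, -133.9243927001953), (21.15521240234375, 21.37886619567871), 12.757889747619629)
395 [ 0.5642 -0.2009  0.153 ] ((564.5470581054688, -202.18650817871094), (20.575138092041016, 21.496822357177734), 12.252098083496094)
332 [ 0.5786 -0.2685  0.1528] ((579.0745239257812, -270.3045959472656), (21.310155868530273, 22.290517807006836), 12.143310546875)
```

View pics/w1.png

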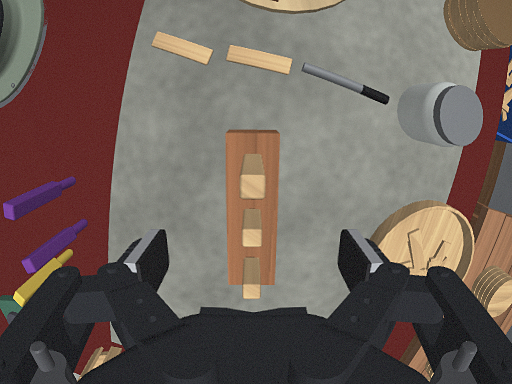

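```bash
python3 - <<'E'
from h import *
plan([.5494,-.1341,.150],down(np.radians(12.3)))
E
```

```text
clk 1.95 shift cm [ 0.3  14.93  0.5 ] rot [-0.0003 -0.0055 -0.0002] min rows 3.6 q [ 0.54  0.4  -0.54  1.66  0.22  1.15  0.15]
```

```bash
python3 - <<'E'
from h import *
print(tcp()[1])
p,R,im,d,T=wshot('w2');W=R.apply(T.reshape(-1,3)).reshape(T.shape)+p
print(p,tcp()[1],tcp()[0]['tool_rot'])
F=W.reshape(-1,3)[d.ravel()>0]
for z0,z1,lo,hi in((.195,.215,-.2,-.08),(.145,.165,-.24,-.17),(.145,.165,-.32,-.24)):
    k=(F[:,2]>z0)&(F[:,2]<z1)&(F[:,1]>lo)&(F[:,1]<hi)&(F[:,0]>.5)&(F[:,0]<.62);t=F[k];
    print(len(t),np.round(t.mean(0),4),cv2.minAreaRect((t[:,:2]*1000).astype(np.float32)))
plan([.5494,-.1341,.150],down(np.radians(12.3)))
E
```

```text
[ 0.54753618 -0.13963194  0.2992724 ]
[ 0.54753618 -0.13963194  0.2992724 ] [ 0.54695785 -0.14063563  0.29926148] [-1.57086289e+00  6.08749218e-04  2.07540478e-01]
686 [ 0.5493 -0.1333  0.2033] ((549.4307250976562, -134.56210327148438), (21.70554542541504, 22.308198928833008), 12.92158031463623)
395 [ 0.5639 -0.2008  0.1531] ((564.1906127929688, -202.14418029785156), (20.440183639526367, 20.415433883666992), 12.18280029296875)
334 [ 0.5789 -0.2684  0.1527] ((579.6952514648438, -270.5400390625), (21.125988006591797, 21.5833740234375), 11.507075309753418)
clk 2.0 shift cm [ 0.38 14.93  0.59] rot [ 0.0001 -0.0071 -0.0006] min rows 3.6 q [ 0.54  0.4  -0.54  1.66  0.22  1.15  0.15]
```

>>> arm_command --moves '[{"rx": 0,"ry": 0,"rz": 0,"x": 0.4,"y": 3.5,"z": 0.6,"gripper": 1},{"rx": 0,"ry": 0,"rz": 0,"x": 0.4,"y": 7,"z": 0.6,"gripper": 1},{"rx": 0,"ry": 0,"rz": 0,"x": 0.4,"y": 10.5,"z": 0.6,"gripper": 1},{"rx": 0,"ry": 0,"rz": 0,"x": 0.4,"y": 13.5,"z": 0.6,"gripper": 1},{"rx": 0,"ry": 0,"rz": 0,"x": 0.4,"y": 14.9,"z": 0.6,"gripper": 1}]'

```text
clock: 2.42
position: [0.5476, -0.1349, 0.1471]
tool_rot: [-1.57, 0.004, 0.206]
force: [0.1, -0.3, 0.0]
grip_width: 0.0854
```

>>> arm_command --moves '[{"rx": 0,"ry": 0,"rz": 0,"x": 0,"y": 0,"z": 0,"gripper": 1},{"rx": 0,"ry": 0,"rz": 0,"x": 0,"y": 0,"z": 0,"gripper": 1}]'

```text
clock: 2.58
position: [0.5495, -0.1345, 0.1507]
tool_rot: [-1.571, 0.001, 0.206]
force: [0.4, 0.4, 0.4]
grip_width: 0.0849
```

```bash
python3 - <<'E'
from h import *
plan([.5494,-.1341,.150],down(np.radians(12.3)))
wshot('w3')
E
```

```text
clk 2.58 shift cm [0.   0.07 0.04] rot [-0.     -0.0082 -0.0008] min rows 0.1 q [ 0.48  0.57 -0.48  1.81  0.34  0.84  0.04]
```

View pics/w3.png

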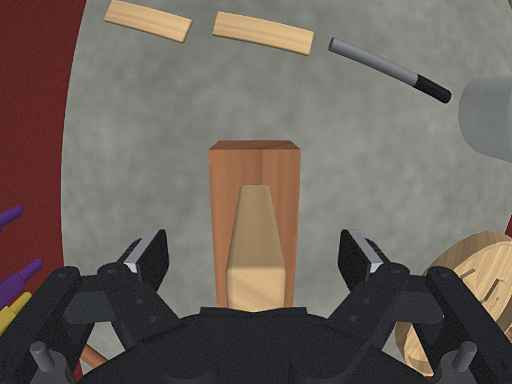

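>>> arm_command --moves '[{"rx": 0,"ry": -0.008,"rz": 0,"x": 0,"y": 0,"z": 0,"gripper": -1},{"rx": 0,"ry": -0.008,"rz": 0,"x": 0,"y": 0,"z": 0,"gripper": -1},{"rx": 0,"ry": -0.008,"rz": 0,"x": 0,"y": 0,"z": 0,"gripper": -1},{"rx": 0,"ry": -0.008,"rz": 0,"x": 0,"y": 0,"z": 0,"gripper": -1},{"rx": 0,"ry": -0.008,"rz": 0,"x": 0,"y": 0,"z": 0,"gripper": -1}]' --squeeze 70

```text
clock: 3.05
position: [0.5501, -0.1336, 0.1509]
tool_rot: [-1.571, -0.0, 0.216]
force: [-0.6, -0.4, -0.2]
grip_width: 0.0256
```

>>> arm_command --moves '[{"rx": 0,"ry": 0,"rz": 0,"x": 0,"y": 0,"z": 0,"gripper": -1},{"rx": 0,"ry": 0,"rz": 0,"x": 0,"y": 0,"z": 0,"gripper": -1},{"rx": 0,"ry": 0,"rz": 0,"x": 0,"y": 0,"z": 0,"gripper": -1},{"rx": 0,"ry": 0,"rz": 0,"x": 0,"y": 0,"z": 0,"gripper": -1},{"rx": 0,"ry": 0,"rz": 0,"x": 0,"y": 0,"z": 0,"gripper": -1}]'

```text
clock: 3.47
position: [0.5502, -0.1336, 0.1509]
tool_rot: [-1.571, -0.0, 0.216]
force: [-1.6, -0.1, 6.4]
grip_width: 0.0212
```

>>> arm_command --moves '[{"rx": 0,"ry": 0,"rz": 0,"x": 0,"y": -1.5,"z": 0,"gripper": -1},{"rx": 0,"ry": 0,"rz": 0,"x": 0,"y": -4,"z": 0,"gripper": -1},{"rx": 0,"ry": 0,"rz": 0,"x": 0,"y": -7,"z": 0,"gripper": -1},{"rx": 0,"ry": 0,"rz": 0,"x": 0,"y": -10.5,"z": 0,"gripper": -1},{"rx": 0,"ry": 0,"rz": 0,"x": 0,"y": -14,"z": 0,"gripper": -1}]'

```text
clock: 3.88
position: [0.5495, -0.1334, 0.2919]
tool_rot: [-1.57, 0.001, 0.216]
force: [0.7, 0.0, -0.1]
grip_width: 0.0212
```

```bash
cat >> h.py <<'E'
def stand(C,psi,zs=.0205):
    # psi: direction of stand -x in world
    o=np.array([C[0]+.066*np.cos(psi),C[1]+.066*np.sin(psi),zs+.075])
    a=np.array([np.sin(np.radians(28))*np.cos(psi),np.sin(np.radians(28))*np.sin(psi),np.cos(np.radians(28))])
    return o,a
def tiltR(a,xdir):
    y=-a;x=xdir-y*(xdir@y);x/=np.linalg.norm(x);return Rr.from_matrix(np.column_stack([x,y,np.cross(x,y)]))
E
python3 - <<'E'
from h import *
o,a=stand((.5257,.2105),np.radians(208.8));print(o,a)
p,R,im,d,T=wshot('w4')
for yaw in (0,12,20,28.8,40):
    y=np.radians(yaw);R_=tiltR(a,np.array([np.cos(y),np.sin(y),0]));print(yaw);plan(o+a*(.052+.06+.065),R_)
E
```

```text
[0.46786376 0.17870426 0.0955    ] [-0.41140107 -0.22616965  0.88294759]
0
clk 3.93 shift cm [-9.52  4.54 29.95] rot [ 0.2026  0.2662 -0.4402] min rows 7.6 q [ 0.53  0.4  -0.54  1.66  0.23  1.14  0.14]
12
clk 3.93 shift cm [-9.52  4.54 29.95] rot [ 0.1509  0.0432 -0.459 ] min rows 7.6 q [ 0.53  0.4  -0.54  1.66  0.23  1.14  0.14]
20
clk 3.93 shift cm [-9.52  4.54 29.95] rot [ 0.1147 -0.1096 -0.4696] min rows 7.6 q [ 0.53  0.4  -0.54  1.66  0.23  1.14  0.14]
28.8
clk 3.93 shift cm [-9.52  4.54 29.95] rot [ 0.0738 -0.2798 -0.4791] min rows 7.6 q [ 0.53  0.4  -0.54  1.66  0.23  1.14  0.14]
40
clk 3.93 shift cm [-9.52  4.54 29.95] rot [ 0.0208 -0.496  -0.4878] min rows 7.6 q [ 0.53  0.4  -0.54  1.66  0.23  1.14  0.14]
```

View pics/w4.png

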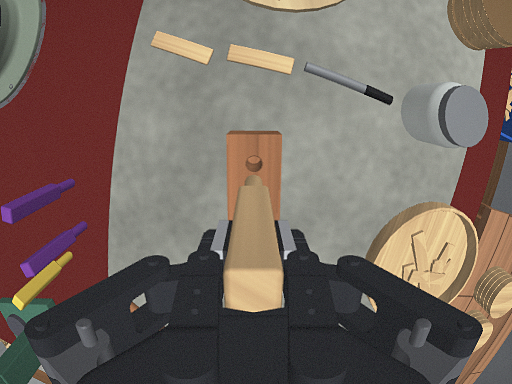

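>>> arm_command --moves '[{"rx": 0.014,"ry": -0.014,"rz": -0.06,"x": -1.2,"y": 0,"z": 3.7,"gripper": -1},{"rx": 0.028,"ry": -0.028,"rz": -0.12,"x": -2.4,"y": 0.4,"z": 7.4,"gripper": -1},{"rx": 0.042,"ry": -0.042,"rz": -0.18,"x": -3.6,"y": 0.8,"z": 11.1,"gripper": -1},{"rx": 0.056,"ry": -0.056,"rz": -0.24,"x": -4.8,"y": 1.2,"z": 14.8,"gripper": -1},{"rx": 0.07,"ry": -0.07,"rz": -0.3,"x": -6,"y": 1.6,"z": 18.5,"gripper": -1}]'

```text
clock: 4.35
position: [0.4506, 0.0353, 0.2743]
tool_rot: [-1.51, -0.305, 0.277]
force: [1.6, 3.0, -0.4]
grip_width: 0.0212
```

```bash
python3 - <<'E'
from h import *
o,a=stand((.5257,.2105),np.radians(208.8))
y=np.radians(20);plan(o+a*(.052+.06+.065),tiltR(a,np.array([np.cos(y),np.sin(y),0])))
E
```

```text
clk 4.35 shift cm [-3.07  2.09 11.36] rot [ 0.042  -0.0404 -0.1733] min rows 2.9 q [ 0.57  0.1  -0.74  2.16 -0.06  0.61  0.17]
```

>>> arm_command --moves '[{"rx": 0.01,"ry": -0.01,"rz": -0.045,"x": -0.8,"y": 0.5,"z": 2.9,"gripper": -1},{"rx": 0.02,"ry": -0.02,"rz": -0.09,"x": -1.6,"y": 1,"z": 5.8,"gripper": -1},{"rx": 0.03,"ry": -0.03,"rz": -0.13,"x": -2.4,"y": 1.5,"z": 8.6,"gripper": -1},{"rx": 0.042,"ry": -0.04,"rz": -0.173,"x": -3.1,"y": 2.1,"z": 11.4,"gripper": -1},{"rx": 0.042,"ry": -0.04,"rz": -0.173,"x": -3.1,"y": 2.1,"z": 11.4,"gripper": -1}]'

```text
clock: 4.77
position: [0.3925, 0.1403, 0.2508]
tool_rot: [-1.48, -0.478, 0.311]
force: [1.5, -0.9, 0.6]
grip_width: 0.0213
```

>>> arm_command --moves '[{"rx": 0,"ry": 0,"rz": 0,"x": 0,"y": 0,"z": 0,"gripper": -1},{"rx": 0,"ry": 0,"rz": 0,"x": 0,"y": 0,"z": 0,"gripper": -1},{"rx": 0,"ry": 0,"rz": 0,"x": 0,"y": 0,"z": 0,"gripper": -1}]'

```text
clock: 5.02
position: [0.3965, 0.1376, 0.2522]
tool_rot: [-1.478, -0.478, 0.305]
force: [0.9, -0.5, 0.3]
grip_width: 0.0212
```

```bash
python3 - <<'E'
from h import *
o,a=stand((.5257,.2105),np.radians(208.8))
y=np.radians(20);plan(o+a*(.052+.06+.065),tiltR(a,np.array([np.cos(y),np.sin(y),0])))
p,R,im,d,T=wshot('w5');print(p)
x=bot.masks_of('socket','wrist')
for r in x[:3]:
    m=r['mask']&(d>0);X=R.apply(T[m])+p;print(r['p'],r['box'],np.median(X,0))
cv2.imwrite('pics/w5z.png',cv2.resize(im[:,:,::-1][60:260,130:390],None,fx=3,fy=3,interpolation=3))
E
```

```text
clk 5.02 shift cm [-0.11  0.01  0.15] rot [-0.0002 -0.0019 -0.0028] min rows 0.0 q [ 0.47 -0.01 -0.89  2.4  -0.18  0.27  0.07]
[0.39645239 0.13758938 0.25224168]
0.85 [235.0, 143.9, 269.5, 180.7] [0.467219   0.18322865 0.09280403]
```

View pics/w5.png

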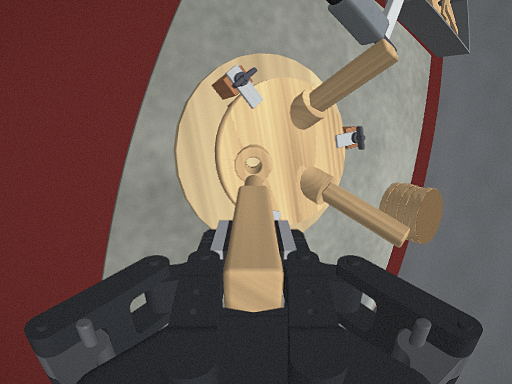

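View pics/w5z.png

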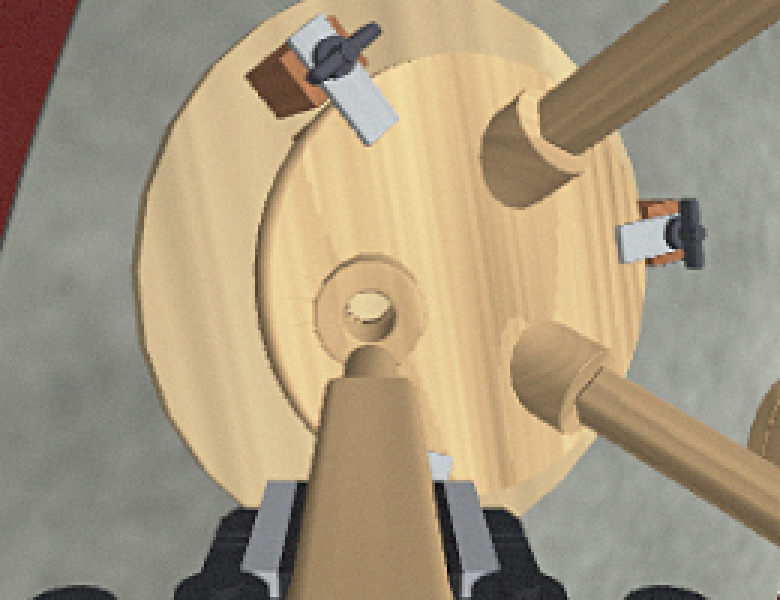

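```bash
cat > ov.py <<'E'
from h import *
import sys
def circ(o,a,r,n=200):
    u=np.cross(a,[0,0,1]);u/=np.linalg.norm(u);v=np.cross(a,u);t=np.linspace(0,2*np.pi,n)
    return o+r*(np.cos(t)[:,None]*u+np.sin(t)[:,None]*v)
def overlay(tag,o,a,legs=(),tip=None,box=(60,260,130,390),k=3):
    z=np.load(tag+'.npz');R=Rr.from_quat(z['q']);p=z['p']
    im=cv2.resize(z['im'][:,:,::-1][box[0]:box[1],box[2]:box[3]],None,fx=k,fy=k,interpolation=3).copy()
    def dr(T,col):
        q=(wproj(T)-[box[2],box[0]]+.5)*k-.5
        for x,y in q: 
            if 0<=x<im.shape[1] and 0<=y<im.shape[0]: im[int(round(y)),int(round(x))]=col
    if o is not None:
        for r,c in((.0095,(0,0,255)),(.021,(255,0,0))): dr(R.inv().apply(circ(o,a,r,600)-p),c)
    for (T,c) in legs: dr(T,c)
    cv2.imwrite(f'pics/{tag}_ov.png',im)
def leglines(zoff,xoff,L0,rx=0,rz=0):
    # leg in tool coords: shoulder at y=L0, axis -y toward foot
    out=[]
    R=Rr.from_rotvec([rx,0,rz])
    y=np.linspace(-.12,0,300)
    piv=np.array([xoff,-.019,zoff])
    def tr(P): return R.apply(P-piv)+piv
    for sx in(-.011,.011):
        for sz in(-.011,.011):
            out.append((tr(np.column_stack([np.full(300,xoff+sx),L0+y,np.full(300,zoff+sz)])),(0,255,0)))
    t=np.linspace(0,2*np.pi,300)
    for yy,r in((0,.008),(.046,.008),(.052,.005)):
        out.append((tr(np.column_stack([xoff+r*np.cos(t),np.full(300,L0+yy),zoff+r*np.sin(t)])),(255,255,0)))
    return out
E
python3 - <<'E'
from ov import *
z=np.load('w5.npz');R=Rr.from_quat(z['q']);p=z['p'];W=R.apply(z['T'].reshape(-1,3)).reshape(384,512,3)+p
o,a=stand((.5257,.2105),np.radians(208.8))
q=W-o;h=q@a;rad=np.linalg.norm(q-h[...,None]*a,axis=-1)
m=(abs(h)<.005)&(rad>.010)&(rad<.022);X=W[m];c=X.mean(0);_,S,V=np.linalg.svd(X-c);n=V[2]*np.sign(V[2,2])
print('face',len(X),c,n,'tilt',np.degrees(np.arccos(n[2])),'az',np.degrees(np.arctan2(n[1],n[0]))%360,'h',((X-o)@a).mean())
# robust refit with extents
m2=(abs((W-c)@n)<.002)&(np.linalg.norm(W-c,axis=-1)<.03);X=W[m2];_,S,V=np.linalg.svd(X-X.mean(0));n=V[2]*np.sign(V[2,2]);print(len(X),X.mean(0),n,np.degrees(np.arccos(n[2])),np.degrees(np.arctan2(n[1],n[0]))%360)
u=np.cross(a,[0,0,1]);u/=np.linalg.norm(u);v=np.cross(a,u)
E2=np.column_stack([(X-o)@u,(X-o)@v])*1000
print(cv2.minEnclosingCircle(cv2.convexHull(E2.astype(np.float32))))
# leg flat face
T=z['T'];k=(abs(T[...,0])<.02)&(T[...,1]>-.05)&(T[...,1]<.06)&(abs(T[...,2])<.03);P=T[k];k2=P[:,2]>.005
P=P[k2];A=np.column_stack([P[:,1],np.ones(len(P))]);print('leg top face z=ky+b',np.linalg.lstsq(A,P[:,2],rcond=None)[0],len(P))
k=(abs(T[...,0])<.02)&(T[...,1]<-.04)&(T[...,1]>-.07);P=T[k];print('foot face',P.mean(0),len(P))
overlay('w5',o,a,leglines(0,0,.066))
E
```

```text
face 688 [0.46615369 0.18324316 0.09503726] [-0.41450911 -0.21342479  0.88466494] tilt 27.789683197589696 az 207.24328778210628 h -0.0007316184760451809
709 [0.4664784  0.1827092  0.09505695] [-0.41352691 -0.21697627  0.88426059] 27.839333432323027 207.6858550566768
((1.5766947269439697, 0.5176995396614075), 20.62687110900879)
leg top face z=ky+b [-0.00570334  0.01003714] 5321
foot face [-0.00019848 -0.05245079  0.00682191] 5088Traceback (most recent call last):
  File "<stdin>", line 16, in <module>
  File "ov.py", line 15, in overlay
    for (T,c) in legs: dr(T,c)
                       ~~^^^^^
  File "ov.py", line 12, in dr
    if 0<=x<im.shape[1] and 0<=y<im.shape[0]: im[int(round(y)),int(round(x))]=col
                                              ~~^^^^^^^^^^^^^^^^^^^^^^^^^^^^^
IndexError: index 600 is out of bounds for axis 0 with size 600
```

```bash
sed -i 's/im\[int(round(y)),int(round(x))\]/im[int(y),int(x)]/' ov.py; python3 - <<'E'
from ov import *
psi=np.radians(208.3)
o,a=stand((.5257,.2105),np.radians(208.8))
u=np.cross(a,[0,0,1]);u/=np.linalg.norm(u);v=np.cross(a,u);print(u,v)
o2=o+.00158*u+.0005*v-.0006*a;_,a2=stand((0,0),psi);print(o2,a2)
overlay('w5',o2,a2,leglines(-.001,0,.0664))
E
```

```text
[-0.48175367  0.87630668  0.        ] [-0.77373287 -0.42536325 -0.46947156]
[0.46696256 0.18001184 0.0947355 ] [-0.41335908 -0.22257093  0.88294759]
```

View pics/w5_ov.png

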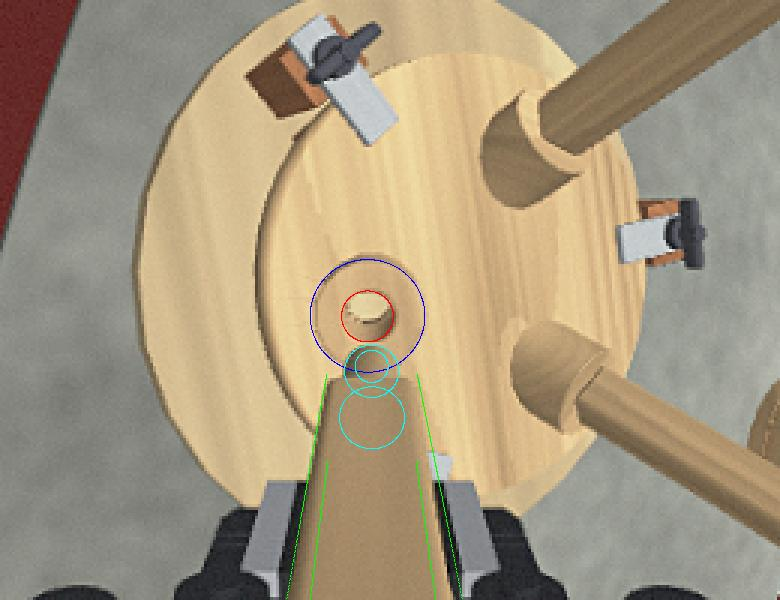

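```bash
cat > tgt.py <<'E'
from ov import *
R0=Rr.from_quat(np.load('w5.npz')['q']).as_matrix()
o2=np.array([0.46696256,0.18001184,0.0947355]);_,a2=stand((0,0),np.radians(208.3))
o3=o2+.0009*R0[:,0]+.0010*R0[:,2]
L=np.array([-.0003,.0664,-.001])
y=np.radians(20);RT=tiltR(a2,np.array([np.cos(y),np.sin(y),0]))
def goal(h): return o3+a2*h-RT.apply(L)
E
python3 - <<'E'
from tgt import *
print(o3);plan(goal(.060),RT);plan(goal(0),RT)
overlay('w5',o3,a2,leglines(-.001,-.0003,.0664))
E
```

```text
[0.4673856  0.18118874 0.09523143]
clk 5.12 shift cm [-0.05  5.12  0.54] rot [-0.0043 -0.0042 -0.0036] min rows 1.2 q [ 0.47 -0.01 -0.89  2.4  -0.18  0.27  0.07]
clk 5.12 shift cm [-0.03 11.12  0.51] rot [-0.0043 -0.0042 -0.0036] min rows 2.7 q [ 0.47 -0.01 -0.89  2.4  -0.18  0.27  0.07]
```

View pics/w5_ov.png

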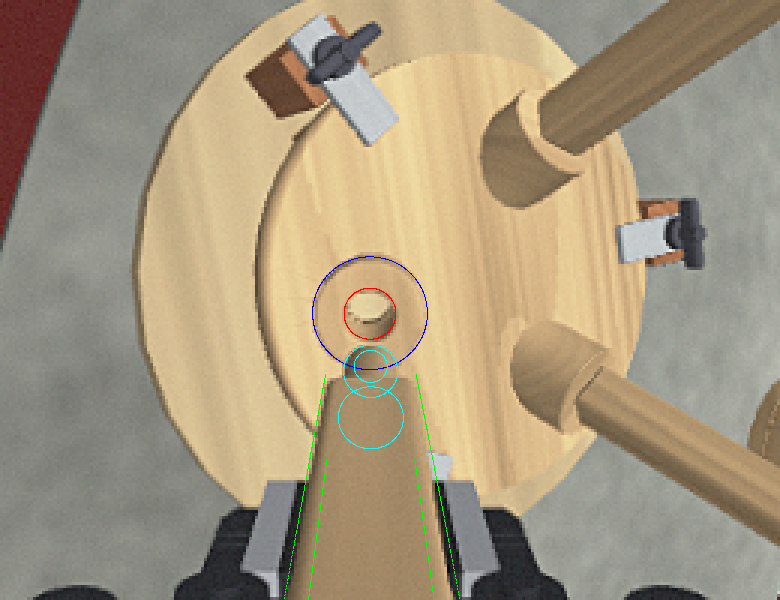

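>>> arm_command --moves '[{"rx": -0.004,"ry": -0.004,"rz": -0.004,"x": -0.05,"y": 1.8,"z": 0.3,"gripper": -1},{"rx": -0.004,"ry": -0.004,"rz": -0.004,"x": -0.05,"y": 3.6,"z": 0.5,"gripper": -1},{"rx": -0.004,"ry": -0.004,"rz": -0.004,"x": -0.05,"y": 5.1,"z": 0.54,"gripper": -1},{"rx": -0.004,"ry": -0.004,"rz": -0.004,"x": -0.05,"y": 5.1,"z": 0.54,"gripper": -1},{"rx": -0.004,"ry": -0.004,"rz": -0.004,"x": -0.05,"y": 5.1,"z": 0.54,"gripper": -1}]'

```text
clock: 5.53
position: [0.4137, 0.1497, 0.2116]
tool_rot: [-1.49, -0.481, 0.307]
force: [-0.3, -1.1, -0.3]
grip_width: 0.0213
```

>>> arm_command --moves '[{"rx": 0,"ry": 0,"rz": 0,"x": 0,"y": 0,"z": 0,"gripper": -1},{"rx": 0,"ry": 0,"rz": 0,"x": 0,"y": 0,"z": 0,"gripper": -1}]'

```text
clock: 5.7
position: [0.4129, 0.1499, 0.2117]
tool_rot: [-1.49, -0.479, 0.309]
force: [0.2, -0.2, -0.8]
grip_width: 0.0212
```

```bash
python3 - <<'E'
from tgt import *
plan(goal(.060),RT)
wshot('w6');overlay('w6',o3,a2,leglines(-.001,-.0003,.0664),box=(110,230,180,330),k=5)
z=np.load('w6.npz');R=Rr.from_quat(z['q']);W=R.apply(z['T'].reshape(-1,3)).reshape(384,512,3)+z['p']
m=(abs((W-o3)@a2)<.0025)&(np.linalg.norm(W-o3,axis=-1)<.025);X=W[m];n=np.linalg.svd(X-X.mean(0))[2][2];print(len(X),((X-o3)@a2).mean(),n,np.degrees(np.arccos(abs(n[2]))),np.degrees(np.arctan2(n[1],n[0])))
cv2.imwrite('pics/w6z.png',cv2.resize(z['im'][110:230,180:330,::-1],None,fx=5,fy=5,interpolation=3))
E
```

```text
clk 5.7 shift cm [0.08 0.59 0.29] rot [ 0.0061 -0.0003 -0.0023] min rows 0.2 q [ 0.28  0.13 -0.81  2.43  0.67  0.17 -0.8 ]
825 -0.00018779461099560017 [-0.41415856 -0.21863741  0.88355553] 27.925715303004097 -152.1700906714034
```

View pics/w6_ov.png

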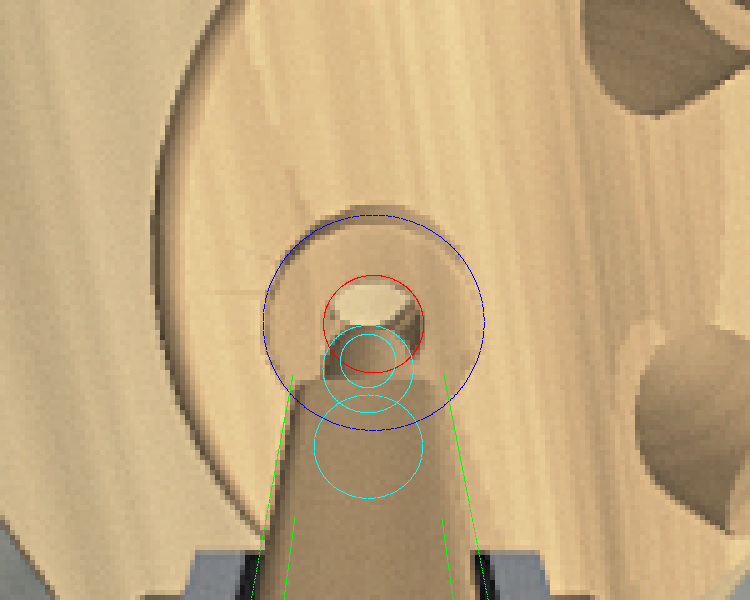

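View pics/w6z.png

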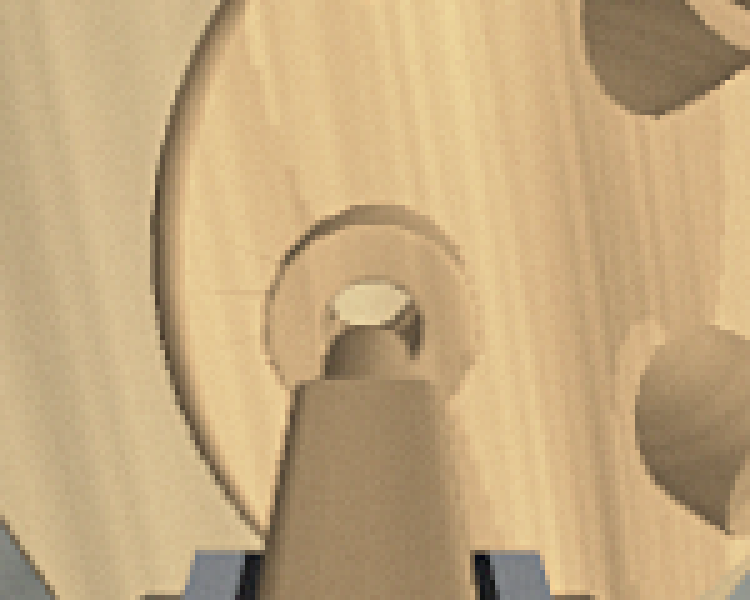

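```bash
cat > fitk.py <<'E'
from h import *
from scipy.optimize import least_squares
import itertools
s=bot.observe()
S=[([1.15979728,.52199556,-.03630041,1.60001412,.02116206,1.02109714,-.11278736],[.20874558,-.58874672,.23073533],[-1.57085863,.00112896,-1.23003778],3),
([.48,.57,-.48,1.81,.34,.84,.04],[.5495,-.1345,.1507],[-1.571,.001,.206],1),
([.53,.4,-.54,1.66,.23,1.14,.14],[.5495,-.1334,.2919],[-1.57,.001,.216],.6),
([.47,-.01,-.89,2.4,-.18,.27,.07],[.39645,.1376,.2522],[-1.478,-.478,.305],1),
(list(s['qpos']),list(s['position']),list(s['tool_rot']),3)]
def fk(q,P,sg):
    T=np.array([0,0,P[0]]);R=Rr.identity()
    offs=[None,[P[4],0,0],[0,0,P[1]],[P[5],0,0],[0,0,P[2]],[P[6],0,0],[0,0,P[3]]]
    ax=['z','y','z','y','z','y','z']
    for i in range(7):
        if offs[i] is not None: T=T+R.apply(offs[i])
        R=R*Rr.from_euler(ax[i],sg[i]*q[i])
    T=T+R.apply([P[7],0,P[8]])
    return T,R
def res(P,sg,C=None):
    r=[]
    for q,p,e,w in S:
        T,R=fk(q,P,sg);r+=list(w*(T-p))
        r+=list(.3*w*((R*Rr.from_rotvec(P[9:12])).inv()*Rr.from_euler('xyz',e)).as_rotvec())
    return np.array(r+list(.01*P[4:8]))
best=None
if __name__=='__main__':
    out=[]
    for s3,s5,s7 in itertools.product((1,-1),repeat=3):
        sg=[-1,1,s3,1,s5,1,s7]
        for c in ([np.pi/2,0,0],[-np.pi/2,0,0],[1.2,1.2,1.2]):
            r=least_squares(lambda P:res(P,sg),[.36,.42,.4,.15,0,0,0,0,.2]+c);out.append((r.cost,sg,r.x))
    out.sort(key=lambda t:t[0])
    for c,sg,x in out[:3]: print(c,sg,np.round(x,4))
    np.savez('kin.npz',sg=out[0][1],P=out[0][2])
    for (q,p,e,w) in S:
        T,R=fk(q,out[0][2],out[0][1]);print(np.round((T-p)*1000,1),np.round(((R*Rr.from_rotvec(out[0][2][9:12])).inv()*Rr.from_euler('xyz',e)).as_rotvec(),4))
E
python3 fitk.py
```

```text
0.005211133400101912 [-1, 1, -1, 1, -1, 1, -1] [ 6.58000e-02  7.60500e-01  3.32800e-01 -1.41415e+01  2.24000e-02
 -5.01800e-01 -1.10000e-01 -3.17700e-01  1.48022e+01  3.00000e-04
  2.22160e+00  2.22140e+00]
0.0052111334001019765 [-1, 1, -1, 1, -1, 1, -1] [ 6.5800e-02  7.6050e-01  3.3280e-01 -6.4112e+00  2.2400e-02 -5.0180e-01
 -1.1000e-01 -3.1770e-01  7.0719e+00  3.0000e-04  2.2216e+00  2.2214e+00]
0.06538885426815759 [-1, 1, -1, 1, 1, 1, 1] [ 0.2057  0.1136  0.3221 -9.6405  0.0206  0.4906 -0.0245  0.1717  9.3271
  0.2063 -1.968  -2.2604]
[16.7  6.3  2.8] [-0.0001  0.0001 -0.0002]
[26.3 19.4 -2.9] [-0.0001 -0.002   0.0048]
[-86.4  36.5 -56. ] [ 0.0085 -0.0048  0.0029]
[-16.1  -8.5 -39. ] [-0.0012  0.0021 -0.0031]
[ 2.5 -0.2  4.1] [-0.0001  0.0001 -0.0002]
```

```bash
cat > lin.py <<'E'
from h import *
import json
sg=[-1,1,-1,1,-1,1,-1];ax='zyzyzyz'
S=[([1.15979728,.52199556,-.03630041,1.60001412,.02116206,1.02109714,-.11278736],[.20874558,-.58874672,.23073533],3),
([1.02,.28,-.24,1.91,.08,.96,.12],[.2851,-.3953,.2588],1),
([.76,.29,-.43,1.84,.14,1.04,.15],[.4324,-.2546,.2841],1),
([.48,.57,-.48,1.81,.34,.84,.04],[.5495,-.1345,.1507],1),
([.54,.4,-.54,1.66,.22,1.15,.15],[.547,-.1406,.2993],1),
([.57,.1,-.74,2.16,-.06,.61,.17],[.4506,.0353,.2743],1),
([.47,-.01,-.89,2.4,-.18,.27,.07],[.39645,.1376,.2522],1),
([0.28,.13,-.81,2.43,.67,.17,-.8],[.4129,.1499,.2117],1)]
def cols(q):
    R=Rr.identity();out=[np.eye(3)]
    for i in range(7):
        R=R*Rr.from_euler(ax[i],sg[i]*q[i]);out.append(R.as_matrix())
    return np.hstack(out)  # 3x24
E
python3 - <<'E'
from lin import *
names=[f'{i}{c}' for i in range(8) for c in 'xyz']
# nonredundant: frame i offset along joint i axis equal to frame i-1's: drop
drop={'1z','2y','3z','4y','5z','6y','7z'}
keep=[i for i,n in enumerate(names) if n not in drop]
A=np.vstack([cols(q)*w for q,p,w in S]);b=np.hstack([np.array(p)*w for q,p,w in S])
# greedy forward selection
sel=[names.index(n) for n in('0z','2z','4z','6z')]
def fit(s): 
    x,*_=np.linalg.lstsq(A[:,s],b,rcond=None);return x,np.linalg.norm(A[:,s]@x-b)
print(fit(sel))
for k in range(5):
    best=min((fit(sel+[j])[1],j) for j in keep if j not in sel);sel.append(best[1]);x,e=fit(sel);print(round(e,4),{names[j]:round(v,3) for j,v in zip(sel,x)})
E
```

```text
(array([0.20086131, 0.64836922, 0.35658774, 0.35431479]), np.float64(0.211513945438793))
0.0193 {'0z': np.float64(0.286), '2z': np.float64(0.539), '4z': np.float64(0.412), '6z': np.float64(0.305), '3y': np.float64(-0.057)}
0.0062 {'0z': np.float64(0.322), '2z': np.float64(0.529), '4z': np.float64(0.421), '6z': np.float64(0.329), '3y': np.float64(-0.037), '1y': np.float64(-0.022)}
0.006 {'0z': np.float64(0.322), '2z': np.float64(0.529), '4z': np.float64(0.421), '6z': np.float64(0.328), '3y': np.float64(-0.035), '1y': np.float64(-0.022), '5y': np.float64(-0.002)}
0.0058 {'0z': np.float64(0.326), '2z': np.float64(0.528), '4z': np.float64(0.423), '6z': np.float64(0.329), '3y': np.float64(-0.035), '1y': np.float64(-0.022), '5y': np.float64(-0.003), '5x': np.float64(0.003)}
0.0054 {'0z': np.float64(0.325), '2z': np.float64(0.527), '4z': np.float64(0.424), '6z': np.float64(0.325), '3y': np.float64(-0.039), '1y': np.float64(-0.021), '5y': np.float64(-0.004), '5x': np.float64(0.003), '7y': np.float64(0.004)}
```

```bash
cat > ik.py <<'E'
from lin import *
from scipy.optimize import least_squares
names=[f'{i}{c}' for i in range(8) for c in 'xyz']
sel=[names.index(n) for n in('0z','2z','4z','6z','3y','1y')]
A=np.vstack([cols(q)*w for q,p,w in S]);b=np.hstack([np.array(p)*w for q,p,w in S])
X,*_=np.linalg.lstsq(A[:,sel],b,rcond=None)
RC=Rr.from_rotvec([0,2.2215,2.2214])
lo=np.array([-2.91,-.3,-1.5,.17,-1.26,.16,-2.52]);hi=np.array([2.91,2.13,1.42,2.43,4.41,1.93,2.52])
def FK(q):
    R=Rr.identity()
    for i in range(7): R=R*Rr.from_euler(ax[i],sg[i]*q[i])
    return cols(q)[:,sel]@X,R*RC
def IK(p,R,q0,marg=0.02):
    def f(q):
        T,Q=FK(q);return np.r_[(T-p)*10,(Q.inv()*R).as_rotvec()*3,.01*(q-q0)*0]
    r=least_squares(f,np.clip(q0,lo+marg+.001,hi-marg-.001),bounds=(lo+marg,hi-marg),xtol=1e-12,ftol=1e-12)
    T,Q=FK(r.x);return r.x,np.linalg.norm(T-p)*1000,np.degrees((Q.inv()*R).magnitude())
E
python3 - <<'E'
from ik import *
from tgt import *
for q,p,w in S: print(np.round((FK(q)[0]-p)*1000,1),end=' ')
s=bot.observe();print();print((FK(s['qpos'])[0]-s['position'])*1000,(FK(s['qpos'])[1].inv()*tcp()[2]).as_rotvec())
rng=np.random.default_rng(0)
for h in(.06,0.):
  for yaw in range(-180,180,30):
    yy=np.radians(yaw);R_=tiltR(a2,np.array([np.cos(yy),np.sin(yy),.001]));p=o3+a2*h-R_.apply(L)
    best=min((IK(p,R_,q0) for q0 in [s['qpos']]+[lo+(hi-lo)*rng.random(7)*[.4,.6,1,1,1,.6,1]+[1.0,0,0,0,0,0,0] for _ in range(6)]),key=lambda t:t[1]+t[2])
    print(h,yaw,round(best[1],1),round(best[2],2),np.round(best[0],2))
E
```

```text
[-0.2  0.   0.3] [ 0.6 -0.6 -0.5] [-0.7  0.2 -0.9] [ 2.9 -1.5 -0.9] [-2.7  1.7 -0.7] [2.4 1.5 0.7] [ 0.2  0.  -0.3] [-2.1 -0.6  0.2] 
[ 0.01522791 -0.03602552  0.2073711 ] [-4.50156429e-05 -8.53148351e-06 -8.53148351e-06]
0.06 -180 0.7 0.14 [ 0.79  0.39 -1.48  2.41  1.23  0.46  1.43]
0.06 -150 0.4 0.09 [ 0.79  0.39 -1.48  2.41  1.23  0.46  2.01]
0.06 -120 6.0 0.81 [ 0.75  0.42 -1.48  2.41  1.3   0.5   2.5 ]
0.06 -90 3.7 1.06 [ 0.22  0.14 -0.74  2.41  0.52  0.18 -2.5 ]
0.06 -60 0.9 0.22 [ 0.56  0.23 -1.14  2.41  1.    0.26 -2.5 ]
0.06 -30 0.0 0.0 [ 0.77  0.37 -1.45  2.41  1.22  0.44 -2.23]
0.06 0 0.1 0.02 [ 0.78  0.39 -1.48  2.41  1.24  0.46 -1.72]
0.06 30 0.4 0.07 [ 0.78  0.39 -1.48  2.41  1.23  0.46 -1.14]
0.06 60 0.6 0.13 [ 0.78  0.39 -1.48  2.41  1.23  0.46 -0.56]
0.06 90 0.8 0.17 [ 0.79  0.39 -1.48  2.41  1.23  0.46 -0.04]
0.06 120 0.9 0.18 [ 0.79  0.39 -1.48  2.41  1.23  0.46  0.43]
0.06 150 0.8 0.17 [ 0.79  0.39 -1.48  2.41  1.23  0.46  0.9 ]
0.0 -180 0.0 0.0 [ 0.64  0.72 -1.48  2.41  1.58  0.76  1.14]
0.0 -150 0.0 0.0 [ 0.59  0.62 -1.37  2.41  1.59  0.63  1.7 ]
0.0 -120 0.0 0.0 [ 0.56  0.57 -1.31  2.41  1.59  0.58  2.26]
0.0 -90 12.1 3.83 [-0.88  0.29  0.49  2.4  -1.24  0.18 -0.75]
0.0 -60 11.1 3.53 [ 0.08  0.3  -0.62  2.36  1.02  0.18 -2.5 ]
0.0 -30 0.9 0.32 [ 0.64  0.71 -1.48  2.4   1.56  0.76 -2.5 ]
0.0 0 0.0 0.0 [ 0.53  0.55 -1.27  2.41  1.6   0.54 -2.05]
0.0 30 0.0 0.0 [ 0.57  0.6  -1.35  2.41  1.59  0.61 -1.45]
0.0 60 0.0 0.0 [ 0.62  0.69 -1.45  2.41  1.58  0.73 -0.85]
0.0 90 0.1 0.03 [ 0.63  0.72 -1.48  2.41  1.58  0.76 -0.33]
0.0 120 0.2 0.04 [ 0.63  0.72 -1.48  2.41  1.58  0.76  0.14]
0.0 150 0.2 0.03 [ 0.64  0.72 -1.48  2.41  1.58  0.76  0.62]
```

```bash
cat > tg2.py <<'E'
from ik import *
from ov import *
z5=Rr.from_quat(np.load('w5.npz')['q']).as_matrix()
o2=np.array([0.46696256,0.18001184,0.0947355]);_,a2=stand((0,0),np.radians(208.3))
o3=o2+.0009*z5[:,0]+.0010*z5[:,2]
G=np.array([0,-.019,0.])
def toolpose(orig,axis,xdir,dl,gz=.085):
    # leg origin, axis(to foot), jaw axis xdir(perp), leg foot dir in tool = (0,-cos,-sin)
    x=xdir-axis*(xdir@axis);x/=np.linalg.norm(x)
    B=np.column_stack([x,-axis,np.cross(x,-axis)])  # aligned tool (y=-axis)
    # aligned-frame -> tool: tool coords of foot dir = (0,-cos,-sin)
    R=Rr.from_matrix(B)*Rr.from_rotvec([-dl,0,0])
    e=R.inv().apply(axis)
    return orig+axis*gz-R.apply(G),R,e
rack_o=np.array([.5498,-.1338,.0845]);rx=np.array([np.cos(np.radians(12.3)),np.sin(np.radians(12.3)),0])
ix=np.array([np.cos(np.radians(-61.7)),np.sin(np.radians(-61.7)),0])
E
python3 - <<'E'
from tg2 import *
rng=np.random.default_rng(0)
q0=np.array([.48,.57,-.48,1.81,.34,.84,.04])
for dl in(8,12,16,20,25):
    d=np.radians(dl)
    p,R,e=toolpose(rack_o,np.array([0,0,1.]),rx,d)
    if dl==8: print(e,R.as_matrix())
    q,a,b=IK(p,R,q0,.08);print(dl,'rack',np.round(p,4),round(a,1),round(b,2),np.round(q,2))
    for h in(.12,.06,0):
        p,R,e=toolpose(o3+h*a2,a2,ix,d)
        rs=[IK(p,R,x,.08) for x in (q+[0,0,0,0,0,0,1.2],q+[0,0,0,0,0,0,-1.2],q)]
        for r in rs:print('   ',h,round(r[1],1),round(r[2],2),np.round(r[0],2))
E
```

```text
[ 0.         -0.99026807 -0.1391731 ] [[ 0.97704557  0.0296481  -0.21095719]
 [ 0.21303039 -0.13597846  0.96753703]
 [ 0.         -0.99026807 -0.1391731 ]]
8 rack [ 0.5504 -0.1364  0.1507] 0.0 0.0 [ 0.36  0.54 -0.41  1.86  0.48  0.81 -0.12]
    0.12 0.0 0.0 [ 0.35  0.01 -0.82  2.31 -0.01  0.48 -1.53]
    0.12 0.0 0.0 [ 0.21 -0.   -0.67  2.31 -0.02  0.48 -1.53]
    0.12 0.0 0.0 [ 0.36  0.01 -0.83  2.31 -0.01  0.48 -1.53]
    0.06 0.0 0.0 [-0.04  0.15 -0.48  2.34  0.23  0.33 -1.79]
    0.06 0.0 0.0 [ 0.18  0.17 -0.72  2.33  0.36  0.35 -1.92]
    0.06 0.0 0.0 [ 0.09  0.16 -0.63  2.33  0.31  0.34 -1.86]
    0 0.0 0.0 [ 0.01  0.32 -0.58  2.33  0.79  0.26 -2.34]
    0 0.0 0.0 [-0.03  0.32 -0.54  2.33  0.75  0.25 -2.3 ]
    0 0.0 0.0 [-0.04  0.32 -0.53  2.33  0.74  0.24 -2.29]
12 rack [ 0.5506 -0.1377  0.1509] 0.0 0.0 [ 0.31  0.53 -0.39  1.89  0.57  0.8  -0.22]
    0.12 0.0 0.0 [ 0.21  0.03 -0.69  2.26  0.03  0.58 -1.58]
    0.12 0.0 0.0 [ 0.15  0.03 -0.63  2.26  0.02  0.58 -1.58]
    0.12 0.0 0.0 [ 0.19  0.03 -0.67  2.26  0.03  0.58 -1.58]
    0.06 0.0 0.0 [-0.22  0.16 -0.29  2.29  0.11  0
[... 1484 characters left out ...]
.47  0.56 -2.02]
    0 0.0 0.0 [-0.38  0.34 -0.13  2.19  0.09  0.48 -1.66]
25 rack [ 0.5515 -0.1416  0.1523] 0.0 0.0 [ 0.12  0.53 -0.3   1.95  0.83  0.84 -0.55]
    0.12 0.0 0.0 [-0.23  0.12 -0.28  2.13  0.04  0.85 -1.61]
    0.12 0.0 0.0 [ 0.05  0.14 -0.59  2.11  0.11  0.86 -1.67]
    0.12 0.0 0.0 [-0.21  0.12 -0.31  2.12  0.05  0.85 -1.62]
    0.06 0.0 0.0 [-0.34  0.24 -0.17  2.14  0.06  0.72 -1.63]
    0.06 0.0 0.0 [-0.05  0.27 -0.51  2.12  0.19  0.74 -1.76]
    0.06 0.0 0.0 [-0.35  0.24 -0.16  2.14  0.06  0.72 -1.63]
    0 0.0 0.0 [-0.41  0.37 -0.09  2.13  0.06  0.6  -1.62]
    0 0.0 0.0 [-0.05  0.41 -0.55  2.11  0.35  0.65 -1.91]
    0 0.0 0.0 [-0.38  0.37 -0.14  2.13  0.09  0.6  -1.65]
```

```bash
python3 - <<'E'
from tg2 import *
plan([.3965,.1376,.2722],Rr.from_euler('xyz',[-1.478,-.478,.305]))
plan([.5502,-.1336,.30],down(.216))
E
```

```text
clk 5.75 shift cm [ 1.06 -6.27 -0.15] rot [0.0111 0.0032 0.0016] min rows 1.5 q [ 0.28  0.13 -0.81  2.43  0.66  0.17 -0.8 ]
clk 5.75 shift cm [  8.03  -8.21 -30.6 ] rot [-0.1007  0.1098  0.4757] min rows 7.8 q [ 0.28  0.13 -0.81  2.43  0.66  0.17 -0.8 ]
```

>>> arm_command --moves '[{"rx": 0,"ry": 0,"rz": 0,"x": 0,"y": -2.5,"z": -0.2,"gripper": -1},{"rx": 0,"ry": 0,"rz": 0,"x": 0,"y": -5,"z": -0.4,"gripper": -1},{"rx": 0,"ry": 0,"rz": 0.06,"x": 0.8,"y": -7,"z": -2.5,"gripper": -1},{"rx": -0.02,"ry": 0.02,"rz": 0.12,"x": 1.8,"y": -8,"z": -6,"gripper": -1},{"rx": -0.04,"ry": 0.04,"rz": 0.18,"x": 2.8,"y": -8.4,"z": -9.8,"gripper": -1}]'

```text
clock: 6.17
position: [0.419, 0.0885, 0.2633]
tool_rot: [-1.527, -0.336, 0.286]
force: [1.3, 0.5, -1.4]
grip_width: 0.0214
```

```bash
python3 - <<'E'
from tg2 import *
plan([.5502,-.1336,.30],down(.216))
E
```

```text
clk 6.17 shift cm [  7.18  -2.48 -24.92] rot [-0.0554  0.0766  0.3344] min rows 6.2 q [ 0.78  0.07 -1.12  2.25  0.06  0.52 -0.08]
```

>>> arm_command --moves '[{"rx": -0.01,"ry": 0.013,"rz": 0.06,"x": 1.1,"y": -0.6,"z": -3.8,"gripper": -1},{"rx": -0.02,"ry": 0.026,"rz": 0.12,"x": 2.2,"y": -1.2,"z": -7.6,"gripper": -1},{"rx": -0.03,"ry": 0.04,"rz": 0.18,"x": 3.3,"y": -1.8,"z": -11.4,"gripper": -1},{"rx": -0.04,"ry": 0.053,"rz": 0.24,"x": 4.4,"y": -2.3,"z": -15.2,"gripper": -1},{"rx": -0.05,"ry": 0.066,"rz": 0.3,"x": 5.5,"y": -2.5,"z": -19,"gripper": -1}]'

```text
clock: 6.58
position: [0.5194, -0.0845, 0.2987]
tool_rot: [-1.563, -0.035, 0.222]
force: [-0.5, 0.5, 0.5]
grip_width: 0.0214
```

```bash
python3 - <<'E'
from tg2 import *
plan([.5502,-.1336,.30],down(.216))
E
```

```text
clk 6.58 shift cm [ 1.92 -0.11 -5.47] rot [-0.008   0.0065  0.0352] min rows 1.4 q [ 0.74  0.39 -0.9   1.77  0.32  1.11 -0.03]
```

>>> arm_command --moves '[{"rx": -0.004,"ry": 0.003,"rz": 0.018,"x": 1,"y": 0,"z": -2.8,"gripper": -1},{"rx": -0.008,"ry": 0.006,"rz": 0.035,"x": 1.9,"y": -0.1,"z": -5.5,"gripper": -1},{"rx": -0.008,"ry": 0.006,"rz": 0.035,"x": 1.9,"y": -0.1,"z": -5.5,"gripper": -1},{"rx": -0.008,"ry": 0.006,"rz": 0.035,"x": 1.9,"y": -0.1,"z": -5.5,"gripper": -1},{"rx": -0.008,"ry": 0.006,"rz": 0.035,"x": 1.9,"y": -0.1,"z": -5.5,"gripper": -1}]'

```text
clock: 7.0
position: [0.5493, -0.1313, 0.2991]
tool_rot: [-1.571, -0.003, 0.218]
force: [-0.6, 0.2, -0.8]
grip_width: 0.021
```

```bash
python3 - <<'E'
from tg2 import *
plan([.5502,-.1336,.1525],down(.216))
E
```

```text
clk 7.0 shift cm [-0.   14.66 -0.24] rot [0.0001 0.0021 0.0029] min rows 3.5 q [ 0.74  0.47 -0.86  1.65  0.37  1.19  0.01]
```

>>> arm_command --moves '[{"rx": 0,"ry": 0.002,"rz": 0.003,"x": 0,"y": 2.8,"z": -0.24,"gripper": -1},{"rx": 0,"ry": 0.002,"rz": 0.003,"x": 0,"y": 5.6,"z": -0.24,"gripper": -1},{"rx": 0,"ry": 0.002,"rz": 0.003,"x": 0,"y": 8.2,"z": -0.24,"gripper": -1},{"rx": 0,"ry": 0.002,"rz": 0.003,"x": 0,"y": 8.2,"z": -0.24,"gripper": -1},{"rx": 0,"ry": 0.002,"rz": 0.003,"x": 0,"y": 8.2,"z": -0.24,"gripper": -1}]'

```text
clock: 7.42
position: [0.55, -0.1343, 0.2172]
tool_rot: [-1.573, 0.001, 0.215]
force: [0.1, 1.0, 0.5]
grip_width: 0.0212
```

```bash
python3 - <<'E'
from tg2 import *
plan([.5502,-.1336,.1525],down(.216));wshot('w7')
E
```

```text
clk 7.42 shift cm [0.04 6.47 0.07] rot [ 0.0019 -0.0005 -0.0014] min rows 1.6 q [ 0.7   0.55 -0.81  1.74  0.46  1.05 -0.06]
```

View pics/w7.png

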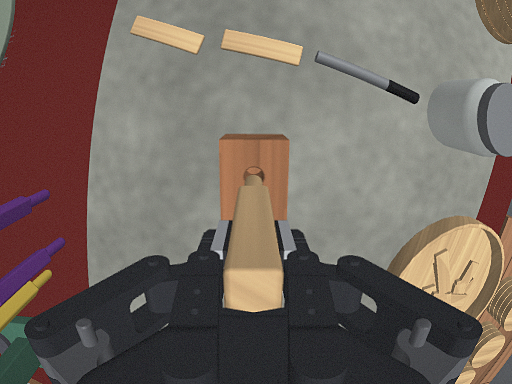

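Tip at (254,178) lines up with the hole (254,172) just beyond it. Lowering.

>>> arm_command --moves '[{"rx": 0.002,"ry": 0,"rz": -0.001,"x": 0.03,"y": 1,"z": 0.07,"gripper": -1},{"rx": 0.002,"ry": 0,"rz": -0.001,"x": 0.03,"y": 2.5,"z": 0.07,"gripper": -1},{"rx": 0.002,"ry": 0,"rz": -0.001,"x": 0.03,"y": 4,"z": 0.07,"gripper": -1},{"rx": 0.002,"ry": 0,"rz": -0.001,"x": 0.03,"y": 5.5,"z": 0.07,"gripper": -1},{"rx": 0.002,"ry": 0,"rz": -0.001,"x": 0.03,"y": 6.4,"z": 0.07,"gripper": -1}]'

```text
clock: 7.88
position: [0.5509, -0.1346, 0.1524]
tool_rot: [-1.573, -0.001, 0.214]
force: [-0.0, -0.1, -0.4]
grip_width: 0.0211
```

>>> arm_command --moves '[{"rx": 0,"ry": 0,"rz": 0,"x": 0,"y": 0,"z": 0,"gripper": -1},{"rx": 0,"ry": 0,"rz": 0,"x": 0,"y": 0,"z": 0,"gripper": -1}]'

```text
clock: 8.05
position: [0.5512, -0.1345, 0.1533]
tool_rot: [-1.573, -0.001, 0.214]
force: [0.1, 0.1, -0.5]
grip_width: 0.0211
```

```bash
python3 - <<'E'
from tg2 import *
plan([.5502,-.1336,.151],down(.216))
E
```

```text
clk 8.05 shift cm [-0.08  0.23  0.11] rot [ 0.0018 -0.0019  0.0009] min rows 0.1 q [ 0.67  0.63 -0.76  1.8   0.54  0.93 -0.12]
```

>>> arm_command --moves '[{"rx": 0,"ry": 0,"rz": 0,"x": 0,"y": 0.22,"z": 0.1,"gripper": -1},{"rx": 0,"ry": 0,"rz": 0,"x": 0,"y": 0.22,"z": 0.1,"gripper": -1},{"rx": 0,"ry": 0,"rz": 0,"x": 0,"y": 0.22,"z": 0.1,"gripper": 0.2},{"rx": 0,"ry": 0,"rz": 0,"x": 0,"y": 0.22,"z": 0.1,"gripper": 0.2},{"rx": 0,"ry": 0,"rz": 0,"x": 0,"y": 0.22,"z": 0.1,"gripper": 0.2}]'

```text
clock: 8.47
position: [0.5508, -0.1338, 0.1508]
tool_rot: [-1.573, -0.001, 0.214]
force: [-0.2, 0.0, 0.4]
grip_width: 0.0511
```

```bash
python3 - <<'E'
from tg2 import *
print(bot.observe()['grip_width'],bot.observe()['force'])
p,R,e=toolpose(rack_o,np.array([0,0,1.]),rx,np.radians(20));print(p);plan(p,R)
E
```

```text
0.05107562459425855 [-0.18007511  0.01486976  0.43900656]
[ 0.55118435 -0.14014922  0.15164584]
clk 8.47 shift cm [-0.1  -0.08 -0.63] rot [-0.347  -0.001   0.0007] min rows 2.8 q [ 0.66  0.63 -0.76  1.8   0.54  0.92 -0.13]
```

>>> arm_command --moves '[{"rx": -0.09,"ry": 0,"rz": 0,"x": -0.1,"y": -0.02,"z": -0.16,"gripper": 0.2},{"rx": -0.18,"ry": 0,"rz": 0,"x": -0.1,"y": -0.04,"z": -0.33,"gripper": 0.2},{"rx": -0.27,"ry": 0,"rz": 0,"x": -0.1,"y": -0.06,"z": -0.5,"gripper": 0.2},{"rx": -0.347,"ry": 0,"rz": 0,"x": -0.1,"y": -0.08,"z": -0.63,"gripper": 0.2},{"rx": -0.347,"ry": 0,"rz": 0,"x": -0.1,"y": -0.08,"z": -0.63,"gripper": 0.2}]'

```text
clock: 8.88
position: [0.5513, -0.1371, 0.1515]
tool_rot: [-1.923, -0.001, 0.219]
force: [0.2, 1.3, 0.5]
grip_width: 0.0514
```

>>> arm_command --moves '[{"rx": 0,"ry": 0,"rz": 0,"x": 0,"y": 0,"z": 0,"gripper": 0.2},{"rx": 0,"ry": 0,"rz": 0,"x": 0,"y": 0,"z": 0,"gripper": 0.2}]'

```text
clock: 9.05
position: [0.5511, -0.1405, 0.1514]
tool_rot: [-1.918, -0.0, 0.213]
force: [-0.2, 0.2, 0.4]
grip_width: 0.0515
```

```bash
python3 - <<'E'
from tg2 import *
p,R,e=toolpose(rack_o,np.array([0,0,1.]),rx,np.radians(20));plan(p,R);wshot('w8')
E
```

```text
clk 9.05 shift cm [ 0.01 -0.04  0.02] rot [-0.0019 -0.0014 -0.0002] min rows 0.0 q [ 0.37  0.56 -0.58  1.92  0.86  0.91 -0.52]
```

View pics/w8.png

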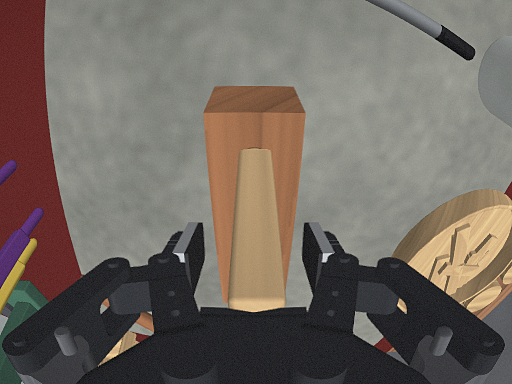

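>>> arm_command --moves '[{"rx": 0,"ry": 0,"rz": 0,"x": 0,"y": 0,"z": 0,"gripper": -1},{"rx": 0,"ry": 0,"rz": 0,"x": 0,"y": 0,"z": 0,"gripper": -1},{"rx": 0,"ry": 0,"rz": 0,"x": 0,"y": 0,"z": 0,"gripper": -1},{"rx": 0,"ry": 0,"rz": 0,"x": 0,"y": 0,"z": 0,"gripper": -1},{"rx": 0,"ry": 0,"rz": 0,"x": 0,"y": 0,"z": 0,"gripper": -1}]' --squeeze 100

```text
clock: 9.52
position: [0.551, -0.1403, 0.1513]
tool_rot: [-1.919, -0.0, 0.213]
force: [-0.2, 0.9, -1.7]
grip_width: 0.0209
```

>>> arm_command --moves '[{"rx": 0,"ry": 0,"rz": 0,"x": 0,"y": 0,"z": 0,"gripper": -1},{"rx": 0,"ry": 0,"rz": 0,"x": 0,"y": 0,"z": 0,"gripper": -1},{"rx": 0,"ry": 0,"rz": 0,"x": 0,"y": 0,"z": 0,"gripper": -1}]'

```text
clock: 9.77
position: [0.551, -0.14, 0.1513]
tool_rot: [-1.92, -0.0, 0.214]
force: [-0.1, -0.4, -0.0]
grip_width: 0.0204
```

```bash
python3 - <<'E'
from tg2 import *
s,p,R=tcp();print(s['grip_width'],s['force'],p,s['tool_rot']);plan(p+[0,0,.14],R)
E
```

```text
0.02037065957046672 [-0.06269893 -0.4046579  -0.04077585] [ 0.55104271 -0.140037    0.15130362] [-1.91965790e+00 -3.79739040e-04  2.14058211e-01]
clk 9.77 shift cm [ 1.000e-02 -1.316e+01 -4.790e+00] rot [0. 0. 0.] min rows 3.4 q [ 0.37  0.56 -0.58  1.92  0.86  0.91 -0.52]
```

>>> arm_command --moves '[{"rx": 0,"ry": 0,"rz": 0,"x": 0,"y": -1.4,"z": -0.51,"gripper": -1},{"rx": 0,"ry": 0,"rz": 0,"x": 0,"y": -3.8,"z": -1.38,"gripper": -1},{"rx": 0,"ry": 0,"rz": 0,"x": 0,"y": -6.8,"z": -2.48,"gripper": -1},{"rx": 0,"ry": 0,"rz": 0,"x": 0,"y": -10,"z": -3.64,"gripper": -1},{"rx": 0,"ry": 0,"rz": 0,"x": 0,"y": -13.2,"z": -4.8,"gripper": -1}]'

```text
clock: 10.18
position: [0.5506, -0.1398, 0.2932]
tool_rot: [-1.919, 0.0, 0.215]
force: [0.7, -1.5, -0.5]
grip_width: 0.0207
```

```bash
python3 - <<'E'
from tg2 import *
p,R,e=toolpose(o3+.13*a2,a2,ix,.349)
plan(p,R);s,p0,R0=tcp();rv=(R0.inv()*R)
wshot('w9')
from scipy.spatial.transform import Slerp
sl=Slerp([0,1],Rr.concatenate([R0,R]))
for t in(.5,.75,1):
    Rt=sl(t);ax=Rt.apply(e);g=p0+(p-p0)*t+Rt.apply(G);print(t,'tip',g-ax*.137,'wrist',g-Rt.apply([0,.31,0]))
    print((R0.inv()*Rt).as_rotvec(),IK(p0+(p-p0)*t,Rt,s['qpos'],.05))
E
```

```text
clk 10.18 shift cm [-10.75  -7.85  29.52] rot [0.4178 1.2957 0.1356] min rows 10.9 q [ 0.45  0.38 -0.66  1.78  0.65  1.13 -0.27]
0.5 tip [0.48890979 0.02543636 0.16608517] wrist [0.45571293 0.03971616 0.60583789]
[0.20889398 0.64783027 0.06780526] (array([ 0.37600471,  0.25752453, -0.70510707,  1.93709535,  0.3464358 ,
        1.04464859, -0.92995513]), np.float64(1.0715292366507852e-09), np.float64(1.6663770315768826e-10))
0.75 tip [0.46209005 0.09746016 0.16462793] wrist [0.40321623 0.07386597 0.60128065]
[0.31334098 0.9717454  0.1017079 ] (array([ 0.31393153,  0.17228552, -0.71350985,  2.04578994,  0.1978005 ,
        0.92667171, -1.26165897]), np.float64(1.233473050827115e-11), np.float64(1.703409002951793e-12))
1 tip [0.4351436  0.1638282  0.16410135] wrist [0.34050859 0.1128725  0.59204543]
[0.41778797 1.29566053 0.13561053] (array([ 0.13738919,  0.07541687, -0.64738705,  2.16588825,  0.06716757,
        0.77684656, -1.62694849]), np.float64(3.981353264191047e-12), np.float64(9.259184115951103e-13))
```

View pics/w9.png

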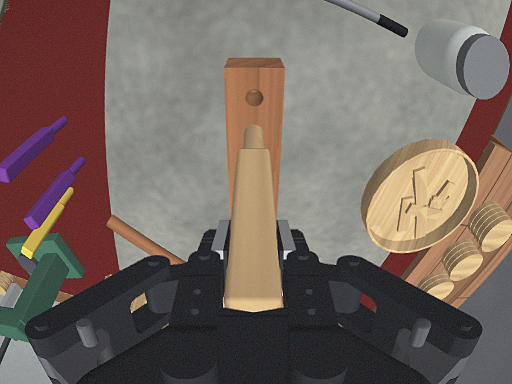

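>>> arm_command --moves '[{"rx": 0.036,"ry": 0.112,"rz": 0.012,"x": -0.98,"y": -0.71,"z": 2.68,"gripper": -1},{"rx": 0.072,"ry": 0.224,"rz": 0.024,"x": -1.96,"y": -1.42,"z": 5.36,"gripper": -1},{"rx": 0.108,"ry": 0.336,"rz": 0.035,"x": -2.94,"y": -2.13,"z": 8.04,"gripper": -1},{"rx": 0.144,"ry": 0.448,"rz": 0.047,"x": -3.92,"y": -2.84,"z": 10.7,"gripper": -1},{"rx": 0.18,"ry": 0.56,"rz": 0.059,"x": -4.9,"y": -3.55,"z": 13.4,"gripper": -1}]'

```text
clock: 10.65
position: [0.473, -0.0144, 0.2792]
tool_rot: [-1.71, -0.081, -0.349]
force: [-0.4, 0.6, -1.0]
grip_width: 0.0205
```

```bash
python3 - <<'E'
from tg2 import *
p,R,e=toolpose(o3+.13*a2,a2,ix,.349);plan(p,R)
E
```

```text
clk 10.65 shift cm [-13.82  -1.32  10.77] rot [0.2364 0.7293 0.077 ] min rows 6.2 q [ 0.36  0.27 -0.68  1.92  0.38  1.06 -0.86]
```

>>> arm_command --moves '[{"rx": 0.036,"ry": 0.112,"rz": 0.012,"x": -2.15,"y": -0.2,"z": 1.68,"gripper": -1},{"rx": 0.072,"ry": 0.224,"rz": 0.024,"x": -4.3,"y": -0.4,"z": 3.36,"gripper": -1},{"rx": 0.108,"ry": 0.336,"rz": 0.035,"x": -6.4,"y": -0.6,"z": 5.0,"gripper": -1},{"rx": 0.144,"ry": 0.448,"rz": 0.047,"x": -8.5,"y": -0.8,"z": 6.6,"gripper": -1},{"rx": 0.18,"ry": 0.56,"rz": 0.059,"x": -10.6,"y": -1.0,"z": 8.3,"gripper": -1}]'

```text
clock: 11.07
position: [0.4019, 0.0995, 0.269]
tool_rot: [-1.49, -0.037, -0.911]
force: [1.3, 1.0, -1.1]
grip_width: 0.0207
```

```bash
python3 - <<'E'
from tg2 import *
p,R,e=toolpose(o3+.13*a2,a2,ix,.349);plan(p,R)
E
```

```text
clk 11.07 shift cm [-4.07  0.16  0.48] rot [0.0561 0.169  0.0186] min rows 1.4 q [ 0.26  0.13 -0.71  2.1   0.13  0.86 -1.44]
```

>>> arm_command --moves '[{"rx": 0.028,"ry": 0.085,"rz": 0.009,"x": -2,"y": 0.1,"z": 0.25,"gripper": -1},{"rx": 0.056,"ry": 0.169,"rz": 0.018,"x": -4.05,"y": 0.15,"z": 0.5,"gripper": -1},{"rx": 0.056,"ry": 0.169,"rz": 0.018,"x": -4.05,"y": 0.15,"z": 0.5,"gripper": -1},{"rx": 0.056,"ry": 0.169,"rz": 0.018,"x": -4.05,"y": 0.15,"z": 0.5,"gripper": -1},{"rx": 0.056,"ry": 0.169,"rz": 0.018,"x": -4.05,"y": 0.15,"z": 0.5,"gripper": -1}]'

```text
clock: 11.48
position: [0.3819, 0.1333, 0.2665]
tool_rot: [-1.433, -0.003, -1.07]
force: [-0.3, -0.0, -0.7]
grip_width: 0.0207
```

```bash
python3 - <<'E'
from tg2 import *
p,R,e=toolpose(o3+.065*a2,a2,ix,.349);plan(p,R)
E
```

```text
clk 11.48 shift cm [-0.16  6.12  2.2 ] rot [0.0018 0.0075 0.0017] min rows 1.6 q [ 0.22  0.08 -0.73  2.16  0.08  0.78 -1.63]
```

>>> arm_command --moves '[{"rx": 0.002,"ry": 0.007,"rz": 0.002,"x": -0.1,"y": 2,"z": 0.75,"gripper": -1},{"rx": 0.002,"ry": 0.007,"rz": 0.002,"x": -0.15,"y": 4,"z": 1.5,"gripper": -1},{"rx": 0.002,"ry": 0.007,"rz": 0.002,"x": -0.15,"y": 6.1,"z": 2.2,"gripper": -1},{"rx": 0.002,"ry": 0.007,"rz": 0.002,"x": -0.15,"y": 6.1,"z": 2.2,"gripper": -1},{"rx": 0.002,"ry": 0.007,"rz": 0.002,"x": -0.15,"y": 6.1,"z": 2.2,"gripper": -1}]'

```text
clock: 11.9
position: [0.4072, 0.1491, 0.2084]
tool_rot: [-1.433, 0.002, -1.077]
force: [-0.3, 0.7, -1.3]
grip_width: 0.0209
```

>>> arm_command --moves '[{"rx": 0,"ry": 0,"rz": 0,"x": 0,"y": 0,"z": 0,"gripper": -1},{"rx": 0,"ry": 0,"rz": 0,"x": 0,"y": 0,"z": 0,"gripper": -1},{"rx": 0,"ry": 0,"rz": 0,"x": 0,"y": 0,"z": 0,"gripper": -1}]'

```text
clock: 12.15
position: [0.4077, 0.149, 0.2099]
tool_rot: [-1.43, 0.0, -1.078]
force: [0.2, -1.2, 0.3]
grip_width: 0.0212
```

```bash
cat > leg2.py <<'E'
from tg2 import *
def legl(dl,c=(0,0,0),Lg=.085):
    e=np.array([0,-np.cos(dl),-np.sin(dl)]);f=np.cross([1.,0,0],e);X0=np.array([1.,0,0]);O=G+np.array(c)-e*Lg
    out=[];t=np.linspace(0,2*np.pi,300);y=np.linspace(0,.12,400)[:,None]
    for sx in(-.011,.011):
        for sz in(-.011,.011): out.append((O+y*e+sx*X0+sz*f,(0,255,0)))
    for yy,r in((0,.008),(-.046,.008),(-.052,.005)):
        out.append((O+yy*e+r*np.cos(t)[:,None]*X0+r*np.sin(t)[:,None]*f,(255,255,0)))
    return out
E
python3 - <<'E'
from leg2 import *
p,R,e=toolpose(o3+.065*a2,a2,ix,.349);plan(p,R)
p,R,im,d,T=wshot('w10');print(p)
overlay('w10',o3,a2,legl(.349),box=(20,220,130,390),k=3)
W=R.apply(T.reshape(-1,3)).reshape(384,512,3)+p
m=(abs((W-o3)@a2)<.003)&(np.linalg.norm(W-o3,axis=-1)<.025);X=W[m];n=np.linalg.svd(X-X.mean(0))[2][2];n*=np.sign(n[2]);print(len(X),((X-o3)@a2).mean(),n,np.degrees(np.arccos(abs(n[2]))),np.degrees(np.arctan2(n[1],n[0])))
# leg front face
e=np.array([0,-np.cos(.349),-np.sin(.349)]);f=np.cross([1.,0,0],e);print('f',f)
q=T-G;s=q@e;u=q@f;k=(abs(T[...,0])<.008)&(s>-.08)&(s<.03)&(abs(u)<.03);A=np.column_stack([s[k],np.ones(k.sum())]);print(np.linalg.lstsq(A,u[k],rcond=None)[0],k.sum())
cv2.imwrite('pics/w10z.png',cv2.resize(im[20:220,130:390,::-1],None,fx=3,fy=3,interpolation=3))
E
```

```text
clk 12.15 shift cm [-0.01  0.1  -0.01] rot [-0.0016 -0.0012  0.0001] min rows 0.0 q [ 0.13  0.24 -0.7   2.18  0.26  0.66 -1.83]
[0.40770929 0.14899251 0.20987804]
997 -0.00025460767625328526 [-0.40872296 -0.2216421   0.88533627] 27.707068216430162 -151.5299292287585
f [ 0.          0.34195826 -0.93971514]
[-0.00201645 -0.01073879] 4775
```

View pics/w10_ov.png

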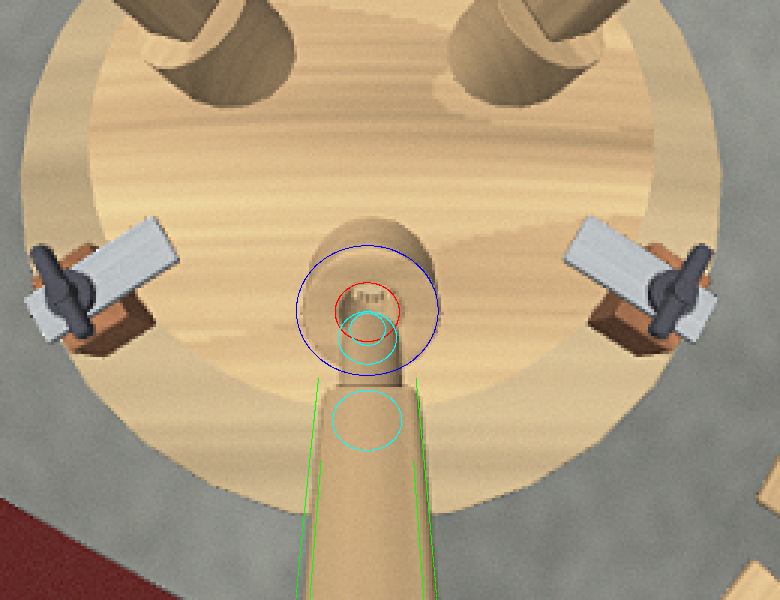

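View pics/w10z.png

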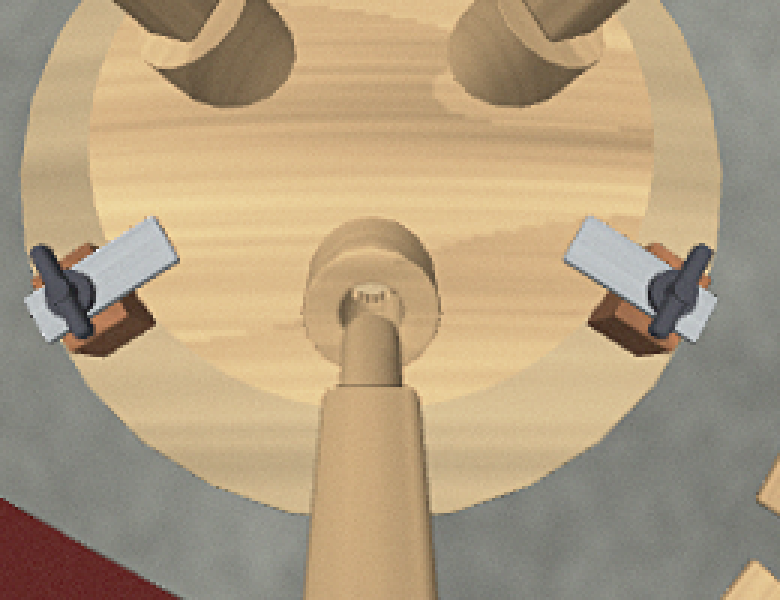

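>>> arm_command --moves '[{"rx": -0.002,"ry": -0.001,"rz": 0,"x": 0,"y": 0.6,"z": 0.2,"gripper": -1},{"rx": -0.002,"ry": -0.001,"rz": 0,"x": 0,"y": 1.1,"z": 0.37,"gripper": -1},{"rx": -0.002,"ry": -0.001,"rz": 0,"x": 0,"y": 1.6,"z": 0.54,"gripper": -1},{"rx": -0.002,"ry": -0.001,"rz": 0,"x": 0,"y": 2.1,"z": 0.72,"gripper": -1},{"rx": -0.002,"ry": -0.001,"rz": 0,"x": 0,"y": 2.1,"z": 0.72,"gripper": -1}]'

```text
clock: 12.62
position: [0.4162, 0.1542, 0.1881]
tool_rot: [-1.434, 0.001, -1.076]
force: [0.2, -0.7, -0.4]
grip_width: 0.0207
```

```bash
python3 - <<'E'
from leg2 import *
p,R,e=toolpose(o3+.043*a2,a2,ix,.349);plan(p,R);print(bot.observe()['force'],bot.observe()['moment'])
p,R,im,d,T=wshot('w11')
cv2.imwrite('pics/w11z.png',cv2.resize(im[20:220,130:390,::-1],None,fx=3,fy=3,interpolation=3))
E
```

```text
clk 12.62 shift cm [ 0.05 -0.13  0.06] rot [ 0.0029  0.0003 -0.0015] min rows 0.0 q [ 0.09  0.29 -0.67  2.18  0.33  0.62 -1.89]
[ 0.18157376 -0.68036592 -0.38288402] [-0.04960235  0.17578112 -0.0222238 ]
```

View pics/w11z.png

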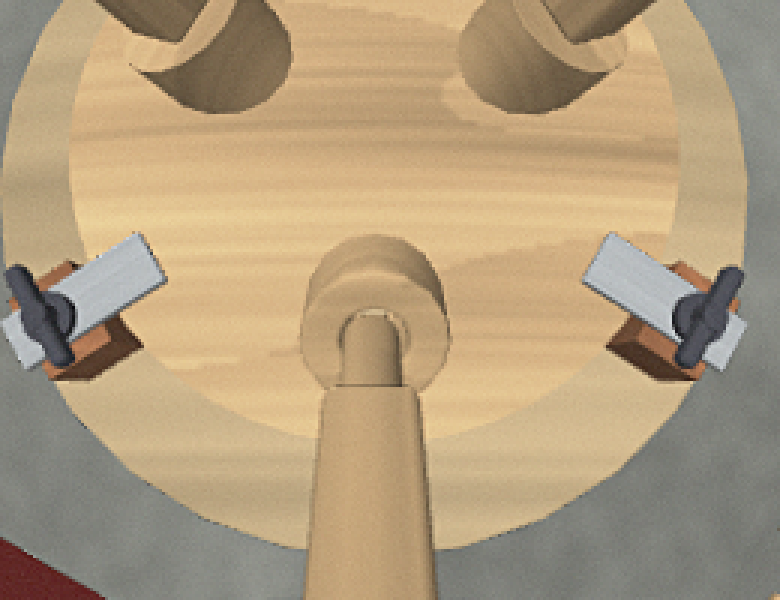

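```bash
python3 - <<'E'
from leg2 import *
p,R,e=toolpose(o3+.022*a2,a2,ix,.349);plan(p,R)
E
```

```text
clk 12.67 shift cm [0.07 1.89 0.78] rot [ 0.0028  0.0005 -0.0015] min rows 0.5 q [ 0.09  0.29 -0.67  2.18  0.33  0.62 -1.89]
```

>>> arm_command --moves '[{"rx": 0.002,"ry": 0,"rz": 0,"x": 0.05,"y": 0.4,"z": 0.2,"gripper": -1},{"rx": 0.002,"ry": 0,"rz": 0,"x": 0.05,"y": 0.8,"z": 0.36,"gripper": -1},{"rx": 0.002,"ry": 0,"rz": 0,"x": 0.05,"y": 1.2,"z": 0.5,"gripper": -1},{"rx": 0.002,"ry": 0,"rz": 0,"x": 0.05,"y": 1.6,"z": 0.64,"gripper": -1},{"rx": 0.002,"ry": 0,"rz": 0,"x": 0.05,"y": 1.9,"z": 0.75,"gripper": -1}]'

```text
clock: 13.08
position: [0.4255, 0.1585, 0.1709]
tool_rot: [-1.431, 0.001, -1.077]
force: [0.9, -0.2, -1.3]
grip_width: 0.0207
```

```bash
python3 - <<'E'
from leg2 import *
p,R,e=toolpose(o3+.004*a2,a2,ix,.349);plan(p,R);print(bot.observe()['force'],bot.observe()['moment'])
p,R,im,d,T=wshot('w12')
cv2.imwrite('pics/w12z.png',cv2.resize(im[20:220,130:390,::-1],None,fx=3,fy=3,interpolation=3))
E
```

```text
clk 13.08 shift cm [-0.01  1.69  0.62] rot [-0.0001 -0.     -0.0009] min rows 0.4 q [ 0.05  0.34 -0.64  2.18  0.38  0.58 -1.94]
[ 0.86144306 -0.17002938 -1.25155529] [-0.13582967  0.12602275 -0.01697736]
```

View pics/w12z.png

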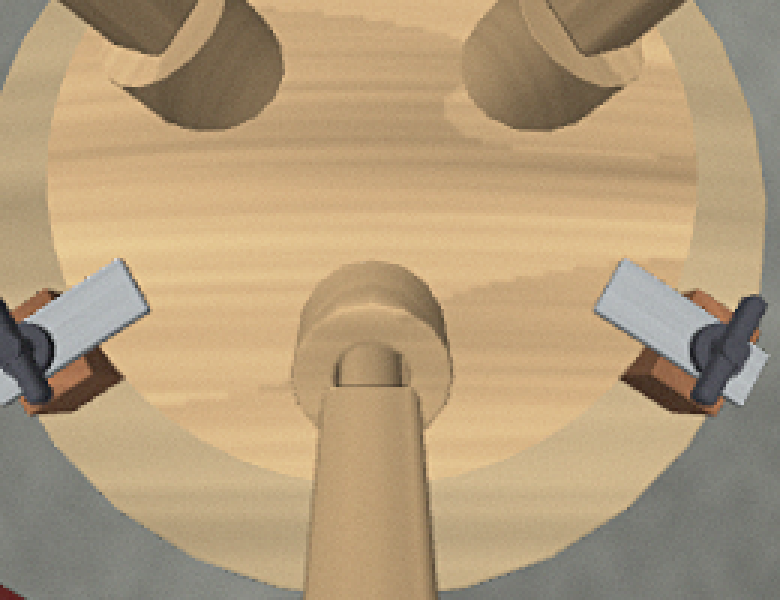

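Tenon (crop 340–403) is ~30 mm into the hole with no contact force. Continue to about 4 mm, then press home.

>>> arm_command --moves '[{"rx": 0,"ry": 0,"rz": 0,"x": 0,"y": 0.4,"z": 0.15,"gripper": -1},{"rx": 0,"ry": 0,"rz": 0,"x": 0,"y": 0.8,"z": 0.29,"gripper": -1},{"rx": 0,"ry": 0,"rz": 0,"x": 0,"y": 1.2,"z": 0.44,"gripper": -1},{"rx": 0,"ry": 0,"rz": 0,"x": 0,"y": 1.6,"z": 0.59,"gripper": -1},{"rx": 0,"ry": 0,"rz": 0,"x": 0,"y": 1.7,"z": 0.62,"gripper": -1}]'

```text
clock: 13.55
position: [0.4329, 0.1626, 0.1548]
tool_rot: [-1.431, 0.001, -1.077]
force: [0.1, -0.3, 0.4]
grip_width: 0.021
```

>>> arm_command --moves '[{"rx": 0,"ry": 0,"rz": 0,"x": 0,"y": 0.1,"z": 0.03,"gripper": -1},{"rx": 0,"ry": 0,"rz": 0,"x": 0,"y": 0.2,"z": 0.07,"gripper": -1},{"rx": 0,"ry": 0,"rz": 0,"x": 0,"y": 0.3,"z": 0.11,"gripper": -1}]'

```text
clock: 13.8
position: [0.4342, 0.1632, 0.1526]
tool_rot: [-1.431, 0.001, -1.077]
force: [-0.8, 0.5, -0.8]
grip_width: 0.021
```

```bash
python3 - <<'E'
from leg2 import *
p,R,e=toolpose(o3,a2,ix,.349);plan(p,R);print(bot.observe()['force'],bot.observe()['moment'])
p,R,im,d,T=wshot('w13')
cv2.imwrite('pics/w13z.png',cv2.resize(im[80:230,180:330,::-1],None,fx=4,fy=4,interpolation=3))
E
```

```text
clk 13.8 shift cm [-0.01  0.12  0.03] rot [-0.0005  0.     -0.0008] min rows 0.0 q [ 0.01  0.38 -0.61  2.17  0.43  0.55 -1.98]
[-0.78778167  0.48204662 -0.81797432] [-0.05428029  0.14615066 -0.00838064]
```

View pics/w13z.png

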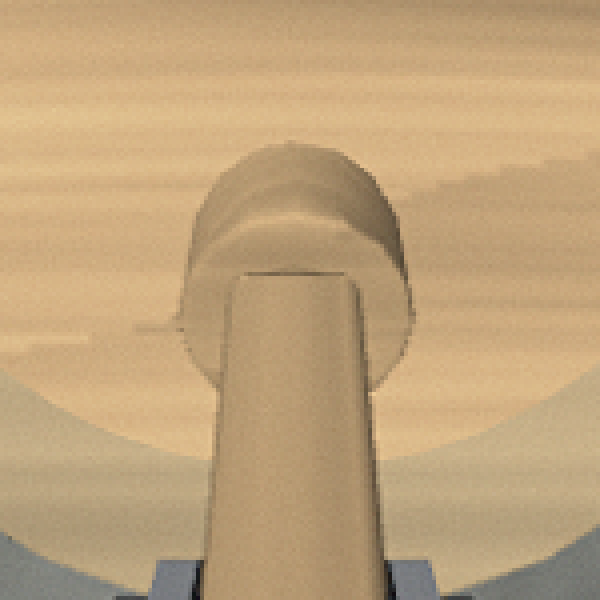

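>>> arm_command --moves '[{"rx": 0,"ry": 0,"rz": 0,"x": 0,"y": 0.1,"z": 0.03,"gripper": -1},{"rx": 0,"ry": 0,"rz": 0,"x": 0,"y": 0.15,"z": 0.05,"gripper": -1},{"rx": 0,"ry": 0,"rz": 0,"x": 0,"y": 0.15,"z": 0.05,"gripper": -1}]'

```text
clock: 14.1
position: [0.4348, 0.1634, 0.1512]
tool_rot: [-1.431, 0.001, -1.077]
force: [-0.1, 0.3, 0.3]
grip_width: 0.0208
```

>>> arm_command --moves '[{"rx": 0,"ry": 0,"rz": 0,"x": 0,"y": 0.1,"z": 0.03,"gripper": -1},{"rx": 0,"ry": 0,"rz": 0,"x": 0,"y": 0.1,"z": 0.03,"gripper": -1}]'

```text
clock: 14.27
position: [0.4349, 0.1634, 0.151]
tool_rot: [-1.431, -0.0, -1.077]
force: [-14.8, -6.8, 33.9]
grip_width: 0.0207
```

>>> arm_command --moves '[{"rx": 0,"ry": 0,"rz": 0,"x": 0,"y": -0.06,"z": -0.02,"gripper": -1},{"rx": 0,"ry": 0,"rz": 0,"x": 0,"y": -0.06,"z": -0.02,"gripper": -1}]'

```text
clock: 14.43
position: [0.4349, 0.1635, 0.1511]
tool_rot: [-1.431, 0.0, -1.077]
force: [-6.9, -2.6, 14.9]
grip_width: 0.0208
```

```bash
python3 - <<'E'
from leg2 import *
p,R,e=toolpose(o3,a2,ix,.349);plan(p,R);print(bot.observe()['force'],bot.observe()['moment'])
p,R,im,d,T=wshot('w14')
cv2.imwrite('pics/w14z.png',cv2.resize(im[80:230,180:330,::-1],None,fx=4,fy=4,interpolation=3))
E
```

```text
clk 14.43 shift cm [-0.02 -0.04 -0.02] rot [-0.0006  0.0001 -0.0003] min rows 0.0 q [ 0.01  0.38 -0.6   2.17  0.44  0.55 -1.99]
[-6.88192281 -2.59141892 14.90083431] [-0.37076792  1.11104391  0.08908164]
```

View pics/w14z.png

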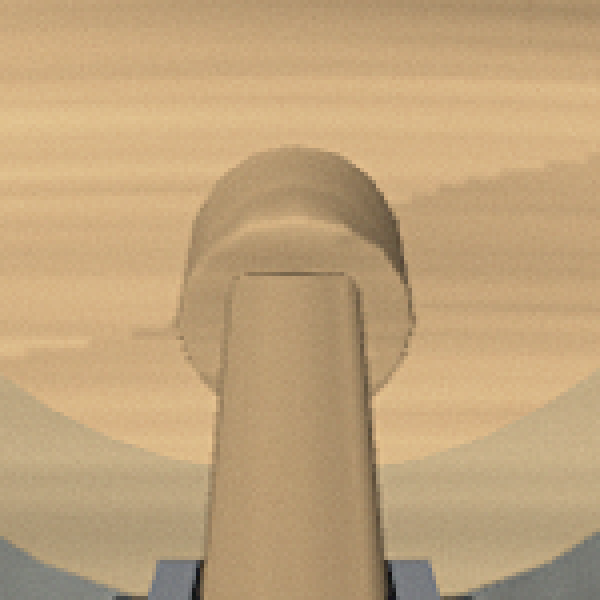

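>>> arm_command --moves '[{"rx": 0,"ry": 0,"rz": 0,"x": 0,"y": -0.03,"z": -0.01,"gripper": 0.4},{"rx": 0,"ry": 0,"rz": 0,"x": 0,"y": -0.03,"z": -0.01,"gripper": 0.4},{"rx": 0,"ry": 0,"rz": 0,"x": 0,"y": -0.03,"z": -0.01,"gripper": 0.4},{"rx": 0,"ry": 0,"rz": 0,"x": 0,"y": -0.03,"z": -0.01,"gripper": 0.4},{"rx": 0,"ry": 0,"rz": 0,"x": 0,"y": -0.03,"z": -0.01,"gripper": 0.4}]'

```text
clock: 14.9
position: [0.4348, 0.1635, 0.151]
tool_rot: [-1.431, 0.001, -1.077]
force: [-0.1, 0.6, 0.0]
grip_width: 0.0597
```

```bash
python3 - <<'E'
from leg2 import *
s=bot.observe();print(s['grip_width'],s['force'])
p,R,im,d,T=wshot('w15')
cv2.imwrite('pics/w15z.png',cv2.resize(im[:,:,::-1],None,fx=1.5,fy=1.5,interpolation=3))
E
```

```text
0.05965011429463655 [-0.06486768  0.63870381  0.03847001]
```

View pics/w15z.png

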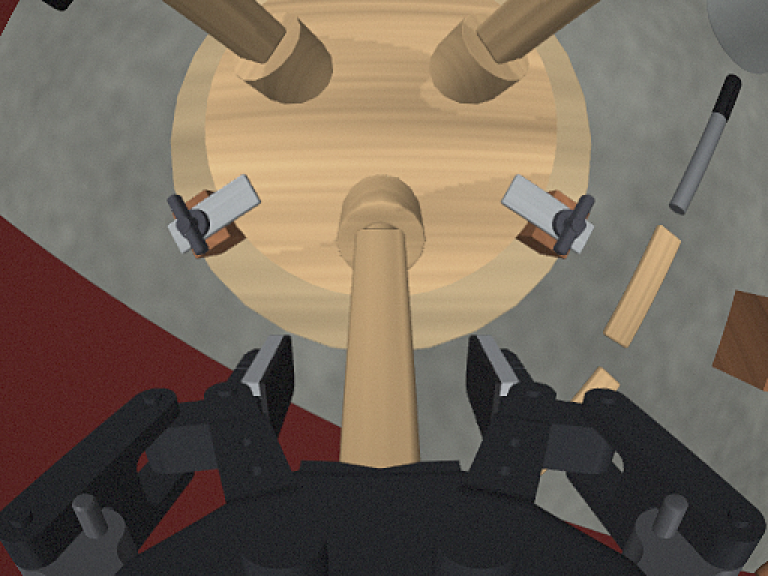

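>>> arm_command --moves '[{"rx": 0,"ry": 0,"rz": 0,"x": 0,"y": -1.5,"z": -0.55,"gripper": 0.4},{"rx": 0,"ry": 0,"rz": 0,"x": 0,"y": -3.5,"z": -1.27,"gripper": 0.4},{"rx": 0,"ry": 0,"rz": 0,"x": 0,"y": -5.5,"z": -2,"gripper": 0.4},{"rx": 0,"ry": 0,"rz": 0,"x": 0,"y": -7.5,"z": -2.73,"gripper": 0.4},{"rx": 0,"ry": 0,"rz": 0,"x": 0,"y": -8.5,"z": -3.1,"gripper": 0.4}]'

```text
clock: 15.37
position: [0.3969, 0.1431, 0.2325]
tool_rot: [-1.43, 0.0, -1.077]
force: [0.7, 0.0, 0.1]
grip_width: 0.0598
```

>>> arm_command --moves '[{"rx": 0,"ry": 0,"rz": 0,"x": 0,"y": 0,"z": 0,"gripper": 0.4},{"rx": 0,"ry": 0,"rz": 0,"x": 0,"y": 0,"z": 0,"gripper": 0.4}]'

```text
clock: 15.53
position: [0.3977, 0.143, 0.2312]
tool_rot: [-1.43, -0.0, -1.077]
force: [-0.0, 0.1, 0.1]
grip_width: 0.0597
```

```bash
python3 - <<'E'
from leg2 import *
p,R,im,d,T=wshot('w16');W=R.apply(T.reshape(-1,3)).reshape(384,512,3)+p
q=W-o3;s=q@a2;lat=q-s[...,None]*a2;r=np.linalg.norm(lat,axis=-1)
xh=ix;fh=np.cross(xh,a2);print(fh)
k=(d>0)&(s>.01)&(s<.118)&(r<.02)&(abs(lat@xh)<.007);u=lat@fh
print('leg near face u = k s + b',np.linalg.lstsq(np.column_stack([s[k],np.ones(k.sum())]),u[k],rcond=None)[0],k.sum())
k=(d>0)&(r<.016)&(s>.112)&(s<.13);print('foot s',np.median(s[k]),k.sum(),(lat[k]@xh).mean(),u[k].mean())
k=(d>0)&(abs(s)<.003)&(r<.021)&(r>.016);print('face s',np.median(s[k]),k.sum())
cv2.imwrite('pics/w16z.png',cv2.resize(im[60:240,160:340,::-1],None,fx=3.3,fy=3.3,interpolation=3))
for n in('side','top'):
    pi,dd=bot.grab_frame(n);np.savez(n+'9.npz',p=pi,d=dd);b=(100,290,190,350) if n=='side' else (120,280,120,400)
    cv2.imwrite(f'pics/{n}9.png',cv2.resize(pi[b[0]:b[1],b[2]:b[3],::-1],None,fx=2.8,fy=2.8,interpolation=3))
E
```

```text
[-0.77741536 -0.41859504 -0.46947156]
leg near face u = k s + b [ 0.07222744 -0.00881785] 1382
foot s 0.12006002575357622 913 0.0005161712100236275 0.0048656478517305375
face s -0.0002830045578286573 391
```

View pics/w16z.png

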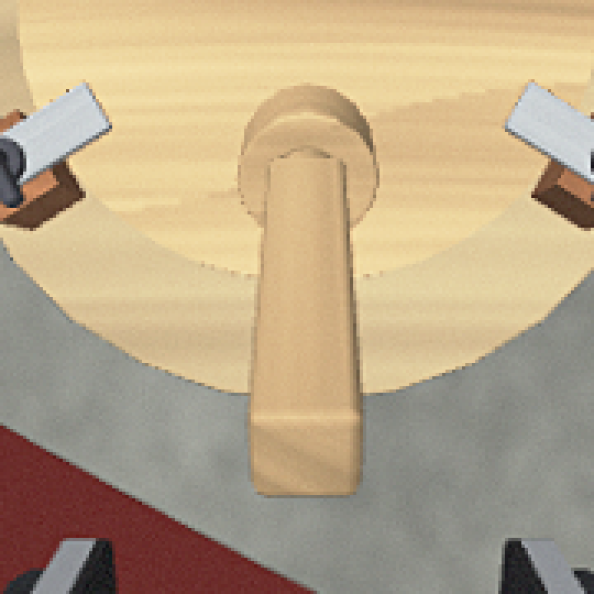

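View pics/side9.png

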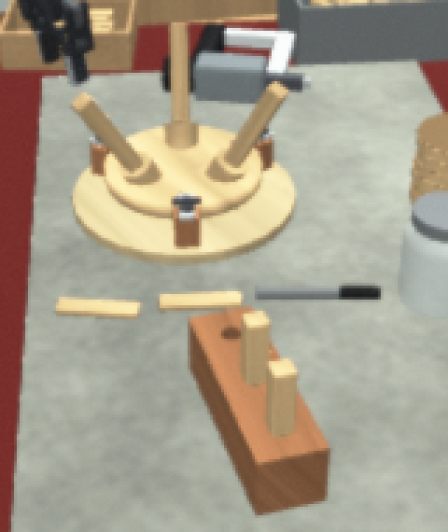

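View pics/top9.png

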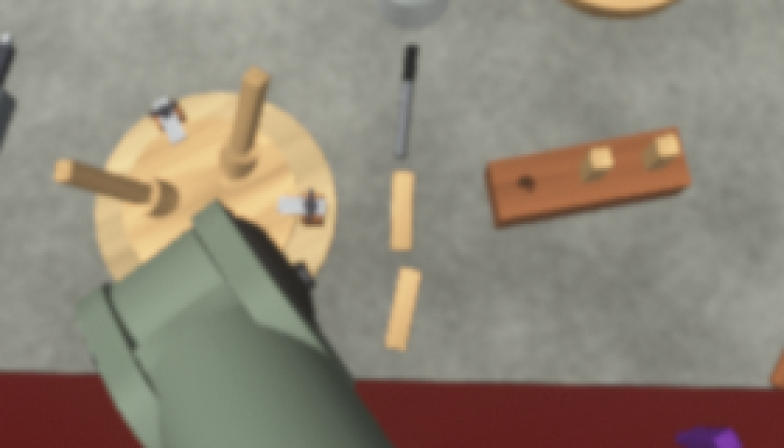

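>>> arm_command --moves '[{"rx": 0,"ry": 0,"rz": 0,"x": 0,"y": -1.5,"z": -0.5,"gripper": 0.4},{"rx": 0,"ry": 0,"rz": 0,"x": 0,"y": -3,"z": -1,"gripper": 0.4},{"rx": 0,"ry": 0,"rz": 0,"x": 0,"y": -3,"z": -1,"gripper": 0.4},{"rx": 0,"ry": 0,"rz": 0,"x": 0,"y": -3,"z": -1,"gripper": 0.4},{"rx": 0,"ry": 0,"rz": 0,"x": 0,"y": -3,"z": -1,"gripper": 0.4}]'

```text
clock: 16.1
position: [0.385, 0.1366, 0.2585]
tool_rot: [-1.431, 0.001, -1.077]
force: [0.3, -0.4, 0.6]
grip_width: 0.0594
```

```bash
python3 - <<'E'
from leg2 import *
p,R,im,d,T=wshot('w17');W=R.apply(T.reshape(-1,3)).reshape(384,512,3)+p
q=W-o3;s=q@a2;lat=q-s[...,None]*a2;r=np.linalg.norm(lat,axis=-1)
xh=ix;fh=np.cross(xh,a2);u=lat@fh
k=(d>0)&(s>.01)&(s<.118)&(r<.02)&(abs(lat@xh)<.007)
print('near face',np.linalg.lstsq(np.column_stack([s[k],np.ones(k.sum())]),u[k],rcond=None)[0],k.sum())
k=(d>0)&(r<.016)&(s>.112)&(s<.13);print('foot s',np.median(s[k]),k.sum())
k=(d>0)&(abs(s)<.003)&(r<.021)&(r>.016);print('face s',np.median(s[k]),k.sum())
# other two legs tilt check: foot heights
k=(d>0)&(W[...,1]>.05)&(W[...,0]>.3)&(W[...,2]>.195)&(W[...,2]<.215);print('feet z',k.sum())
print(bot.observe()['clock'],bot.observe()['force'])
E
```

```text
near face [ 0.07144975 -0.00874553] 987
foot s 0.12010794607829092 691
face s -0.00031295725012282224 328
feet z 627
16.15 [-0.03928902 -0.28450092  0.0841392 ]
```

```bash
python3 -c "
from workcell import bot
print(bot.job_done())"
```

```text
the job is handed in; nothing more can be done
None
```

The matching 120 mm leg is in the empty hole, pushed home and released, and the job was handed in at about 16 s of the 42 s allowed.

- **Grasp:** My first grip was in line with the leg. It ran into the joint 4 and joint 6 range limits about 6 mm short of the hole. I set the leg back in its rack hole and gripped it again with the tool tilted 20° to it, which gave clear joint margins.
- **Insertion:** There was no contact force until the shoulder met the boss. It then pressed back with about 37 N, straight along the hole's axis.
- **Last checks after letting go:** The foot is 120 mm above the boss face, as it should be, and this did not change between two measurements about 0.6 s apart. The gripper is clear of everything. The side and top views show both short legs still in the rack and the slats and marker where they were. I did not measure the mallet, nailer or jar again.
- **What did not fit exactly:** Once released, the leg sagged outward about 4° from the hole's axis, taking up the 3 mm play in the hole. The shoulder therefore rests on its outer edge. I estimate it stands open by up to about 1.5 mm on the inner side. Gravity holds the leg there, so I left it.

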